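# Gauge the printed bearing blocks and pull the tight one

## Robot

A 7-joint arm with a two-finger parallel gripper is mounted at the origin on the work surface. World frame = base frame: x ahead of the robot, y to its left, z up, the work surface at z = 0. Lengths are in m, angles in rad, forces in N, time in s.
With the tool pointing down it reaches from about 0.375 to 0.925 m from the base axis. Payload 3.1 kg.
Tool frame: the origin (TCP) lies between the finger pads; the fingertips stand 11 mm ahead of it and the grasp point (between the pads) lies 8 mm behind it (ctrl.finger_overhang is the distance from the TCP to the fingertips, in m); z points along the fingers, y is the direction in which the jaws open and shut (so a half turn about z gives the same grasp; the last joint's range is limited). The gripper opens to 85 mm and grips with 20 to 120 N. Pads are 22 mm wide; open, the fingers measure 114 mm over their backs; the gripper's body (76 mm by 85 mm) begins 54 mm behind the grasp point. The pads swing forward as they close: fully open they stand 13 mm farther back than shut.
Start: joints at [1.16, 0.383, 0.044, 1.598, -0.018, 1.161, -0.05], TCP at [0.2, -0.618, 0.242] pointing down, gripper open.
Joint ranges: [-2.61, 2.61], [-0.41, 2.15], [-1.48, 1.57], [0, 2.5], [-1.57, 4.71], [0.05, 1.97], [-2.85, 2.85]. Speed limits (rad/s): [2.79, 2.79, 3.14, 3.14, 3.14, 3.14, 3.14].

## Interface

Orientations are given as a 3x3 rotation matrix whose columns are the frame's x, y, z axes.
In Python, from cell import ctrl gives the robot as it stands. The module is installed in compiled form; this text tells all that it offers.
- The arm moves only by the tool carry_out, never from a script. Its argument "motion" is text: rows parted by semicolons, each of 7 numbers parted by spaces: the gripper command: -1 is shut, 1 is fully open, values between are in proportion, then the shift along the tool's x, y, z in cm, then the turn, a rotation vector about the tool's x, y, z in rad. A call has exactly 5 rows; each row is the pose to reach, as a shift and turn from the pose measured when the call began, along the tool's axes at that moment; what a row does not reach only later rows make up. A row lasts 1/12 s, in which the tool goes at most 41.7 mm and 7.16 degrees, less where a joint would pass 70% of its speed; a pose out of reach is approached as far as the arm can. A call with a gripper value outside its range is refused whole. The fingers move at their own pace and stop on an object; "newtons" is the grip in N (left out, the last holds). Time passes only in rows, so rows that repeat a pose let the fingers close, or fill a call up. It gives the time, the measured TCP pose, the force and the opening at its end, in the units of the state.
- ctrl.state(): the state, without advancing time (a new reading comes with each control period).
- ctrl.get_image(name): name is "scene" or "top" or "wrist"; returns a dict with "image" (420x560x3 uint8, blue, green, red), "K" (3x3 intrinsics, pixels), "extrinsics" (4x4, takes a point from world to camera coordinates); the wrist camera has in their place "tool_from_camera" (4x4, takes a point from camera to tool coordinates, whose origin is the TCP and whose axes are the flange's). Camera axes: x right, y down, z forward; pixel columns grow to the right and rows downward; lengths in m; the calibration is good to about 2 mm. A picture is of the moment at which its call begins: read the wrist's pose just before it. There is no depth.
- ctrl.job_done(): hands the job in, once; it reports no verdict.
Trained networks look in the newest picture that a camera, given by its name, has taken for a name from the list of things; names that differ only in an ending like _2 or _b are one class to them, and where a whole thing is asked for, a point or a joint stands for the part that bears it (a point fixed in the world has none). Each returns a list of dicts, best first, with "confidence" (0 to 1); they miss things now and then, are a little off and sometimes report something else, mostly with a low value. They report only what shows in the picture. A call takes as long as a camera call. They do not tell look-alikes from the thing itself.
- ctrl.spot_in(camera, thing): "position" ([row, column] as shares, 0 to 1, of the picture: columns of its width, rows of its height, amid what is visible of it).
- ctrl.tip_of(camera, thing): "position" ([row, column] as shares, 0 to 1, of the picture: columns of its width, rows of its height: a listed point, or the origin of a listed thing).
The state is a dict: "time": time; "joints": joint angles; "qd": joint speeds; "joint_efforts": joint torques, N m; "eef_pos": TCP position; "ee_rot": TCP orientation; "force": force on the tool from outside, world axes, zero at the start; "ft_torque": the same for the moment, N m; "opening": finger opening in m.
Only numpy, scipy, OpenCV 4.12 (cv2) and the standard library are available. Lean on these libraries where they do the work, as an engineer would, in place of code of your own. Each camera call takes 0.05 s, during which the arm holds its last target.

## Task

One of the three printed bearing blocks on the sloped drain rack has come out with its bore too tight at the foot, which the gauge must decide and not the eye. Try the plug gauge down the bores, without forcing it, until you come to the block where it stops short instead of going home to its collar. Put the gauge back upright in its wooden stand, then lower that block onto the floor of the white reject tray, foot down and without dropping it, and leave the other two where they lie on the rack.

Things in the scene. Friction and masses are not known exactly. Their poses are not given: they have to be found in the camera images.
- block_a_mid (a point): one of three outwardly alike grey printed bearing blocks: square boss 54 x 54 x 45 mm high, upright flat sides, a round bore through it along z, and two 12 mm thick screw ears at the foot making it 90 mm long; 0.14 kg, loose. Point: block's centre on the bore axis, half-way up; z out of the bore's mouth (22.5 mm away, underside 22.5 mm the other way), x along the ears, y across the 54 mm to grip
- block_b_mid (a point): another bearing block, same outside and same axes as block_a_mid. All three bores are 32 mm wide at the mouth; two stay so right through, but in one block (the letters do not tell which) the last 16 mm above the underside is only 25 mm wide
- block_c_mid (a point): another bearing block, same outside and same axes as block_a_mid. The gauge fully home in a good bore has its collar on the block's top and its nose 3 mm above the underside; in the tight one it stops hard about 12 mm short, nose 15 mm above the underside, collar 12 mm clear of the top
- gauge_tip (a point): centre of the flat nose (lower end) of the steel plug gauge, 0.2 kg, 130 mm long, standing upright in its stand; z along the gauge to the handle's end. From the nose: plug 30 mm wide and 42 mm long, tapered to 24 mm over its first 5 mm; collar 40 mm wide, 6 mm thick; round handle 22 mm wide from 48 to 130 mm
- gauge_grip (a point): point on the axis of the gauge's handle by which to hold it, 95 mm from the nose, 35 mm below the handle's end; z to the handle's end
- stand_top (a point): fixed wooden gauge stand, 90 x 90 x 50 mm: centre of its hole's mouth in the top face, 50 mm above the bench. The hole is upright, 35 mm wide and goes right through; the gauge hangs in it with its collar on the top face and its nose 42 mm below. The stand is on one side of the rack, the tray on the other
- tray_in (a point): fixed white reject tray, open on top, outside 190 (x) x 160 (y) x 30 mm high, walls 4 mm thick: centre of its inner floor, 4 mm above the bench, z up
- rack_face (a point): fixed steel drain rack, 360 mm wide along y, z up: point of its sloped face under the middle block. The face slopes down 25 degrees towards +x (away from the robot), so the bores lean 25 degrees from upright towards +x. The blocks lie in a row along y, 120 mm apart (4 mm either way), against a lip at the low edge 14 mm high
- wash_bottle: white wash bottle with an orange cap, 68 mm wide, 180 mm high, standing beyond the rack; origin under its centre. Not part of the job: leave it alone
- scraper: black-handled scraper, 200 mm long, lying beyond the rack. Not part of the job: leave it alone
- tape: roll of tape, 100 mm wide, 25 mm high, lying beyond the rack. Not part of the job: leave it alone
Things that resemble listed ones, but are neither listed nor needed, are in the scene too. Leave any green or pink look-alike of the part that bears gauge_tip alone.

How it is judged:
On the way, in this order (a step that is already met when the one before it is completed fails the run):
1. the gauge has gone down the tight block's bore, square to it, and stopped against its narrow foot (z of gauge_tip in the frame of block_b_mid below -0.003 m and x of gauge_tip in the frame of block_b_mid between -0.005 and 0.005 m and y of gauge_tip in the frame of block_b_mid between -0.005 and 0.005 m and contact force between gauge and block_b above 0.5 N), for 0.04 s.
2. with the gauge back in its stand, the tight block is lowered to within 10 mm of the tray's floor while still held (z of block_b_mid in the frame of tray_in below 0.0325 m and horizontal distance between block_b_mid and tray_in below 0.06 m and contact force between the fingers and block_b above 1 N and horizontal distance between gauge_tip and stand_top below 0.008 m and z of gauge_tip in the frame of stand_top below -0.037 m), for 0.1 s.
At the end, for the whole second after the job is handed in: Tight block at rest in the tray: centre within 60 mm of the tray's, under 4 mm off its floor, tilt < 0.12 rad. Gauge at rest in its stand: within 8 mm of the hole's axis, collar within 5 mm of the top, tilt < 0.15 rad. Other blocks at rest within 20 mm of their starts (z of block_b_mid in the frame of tray_in below 0.0265 m and horizontal distance between block_b_mid and tray_in below 0.06 m and angle between block_b_mid's own z axis and vertical below 0.12 rad and linear speed of each of block_b, gauge, block_a, block_c below 0.02 m/s and horizontal distance between gauge_tip and stand_top below 0.008 m and z of gauge_tip in the frame of stand_top below -0.037 m and angle between gauge_tip's own z axis and vertical below 0.15 rad and distance of each of block_a_mid, block_c_mid from where it was at the start of the episode below 0.02 m); the robot touches nothing.
It fails at once if the gauge is forced: more than 45 N between it and a block (contact force between gauge and block_a above 45 N or contact force between gauge and block_b above 45 N or contact force between gauge and block_c above 45 N).
It fails at once if the wash bottle, the scraper or the tape roll is pushed more than 30 mm (distance of any of wash_bottle, scraper, tape from where it was at the start of the episode above 0.03 m).
It also fails if it takes over 72 s, if anything falls off the work surface, if the arm or the gripper's body presses on something with over 40 N, if the wrist force passes 120 N, or if a joint passes its speed limit or range.

## Working session

There is one attempt and no reset: what is moved stays moved. The work goes in short steps, Python scripts to look and compute and a tool call to move; the robot and the scene stay as the last step left them, time stands still between calls to the robot, and variables do not carry over. Pictures are saved under pics/ and viewed, and the job is handed in when it is done.

Besides the shell and the picture viewer there is one more tool, called after "Request:" as a command line: name --argument value ..., lists and objects as JSON in quotes. carry_out: Moves the arm, as the interface text tells. Its arguments: {"type":"object","properties":{"motion":{"type":"string"},"newtons":{"type":"number"}},"required":["motion"]}

```bash
mkdir -p pics; ls; python3 - <<'E'
from cell import ctrl
import cv2,numpy as np
s=ctrl.state(); print({k:np.round(v,3).tolist() for k,v in s.items()})
for n in ["scene","top","wrist"]:
    d=ctrl.get_image(n); cv2.imwrite(f"pics/{n}0.png",d["image"])
    print(n,[ (k,np.round(v,4).tolist()) for k,v in d.items() if k!="image"])
    if n!="wrist":
      for t in ["block_a_mid","gauge_tip","gauge_grip","stand_top","tray_in","rack_face"]:
        print(t,[(np.round(np.array(r["position"])*[420,560],1).tolist(),round(r["confidence"],2)) for r in ctrl.tip_of(n,t)])
E
```

```text
pics
{'time': 0.0, 'joints': [1.16, 0.384, 0.044, 1.6, -0.018, 1.161, -0.05], 'qd': [-0.001, -0.001, 0.002, -0.0, 0.001, 0.0, 0.001], 'joint_efforts': [-0.001, -43.346, 1.024, -24.951, 0.011, 0.011, 0.0], 'eef_pos': [0.2, -0.618, 0.241], 'ee_rot': [[0.951, 0.308, -0.001], [0.308, -0.951, 0.003], [-0.0, -0.003, -1.0]], 'force': [0.491, -0.388, -0.326], 'ft_torque': [-0.033, -0.008, 0.022], 'opening': 0.086}
scene [('K', [[520.9802, 0.0, 279.8935], [0.0, 520.9802, 200.535], [0.0, 0.0, 1.0]]), ('extrinsics', [[0.5615, 0.8273, 0.0171, -0.3742], [0.5519, -0.3591, -0.7526, -0.2612], [-0.6165, 0.432, -0.6583, 1.6207], [0.0, 0.0, 0.0, 1.0]])]
block_a_mid [([322.5, 164.0], 0.66)]
gauge_tip [([145.7, 391.1], 0.9), ([185.3, 386.0], 0.89), ([134.1, 344.8], 0.88), ([163.1, 358.2], 0.83)]
gauge_grip [([151.9, 390.7], 0.97), ([110.7, 348.0], 0.79), ([119.3, 395.4], 0.74), ([126.3, 361.6], 0.72), ([210.1, 253.8], 0.49)]
stand_top [([146.5, 362.7], 0.86)]
tray_in [([267.8, 92.5], 0.58), ([208.6, 250.5], 0.53)]
rack_face [([211.6, 254.1], 0.95)]
top [('K', [[417.1849, 0.0, 274.1027], [0.0, 417.1849, 212.4238], [0.0, 0.0, 1.0]]), ('extrinsics', [[-0.0076, -0.9999, 0.0106, 0.067], [-0.9902, 0.006, -0.1394, 0.6196], [0.1394, -0.0115, -0.9902, 1.2748], [0.0, 0.0, 0.0, 1.0]])]
block_a_mid [([228.1, 299.3], 0.96)]
gauge_tip [([280.9, 163.9], 0.76), ([211.5, 177.4], 0.69), ([247.9, 141.9], 0.61)]
gauge_grip [([204.8, 172.8], 0.74), ([244.0, 130.6], 0.71), ([246.1, 173.8], 0.58), ([280.0, 153.9], 0.57)]
stand_top [([241.2, 178.0], 0.8), ([227.2, 298.3], 0.39), ([229.9, 297.8], 0.18)]
tray_in [([249.5, 416.5], 0.91)]
rack_face [([230.9, 295.0], 0.68)]
wrist [('K', [[349.2227, 0.0, 276.7826], [0.0, 349.2227, 207.2145], [0.0, 0.0, 1.0]]), ('tool_from_camera', [[0.0009, -0.9474, -0.3201, 0.0835], [1.0, 0.0014, -0.0012, 0.0012], [0.0016, -0.3201, 0.9474, -0.1304], [0.0, 0.0, 0.0, 1.0]])]
```

View pics/scene0.png

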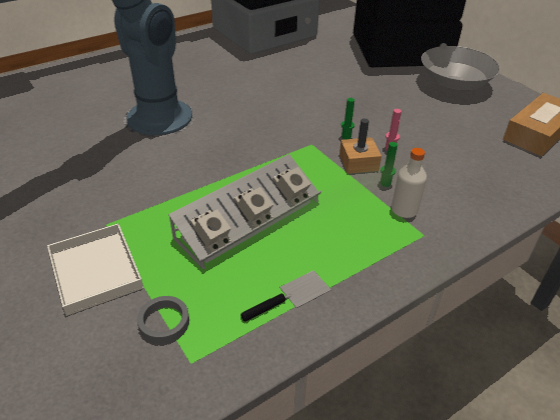

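View pics/top0.png

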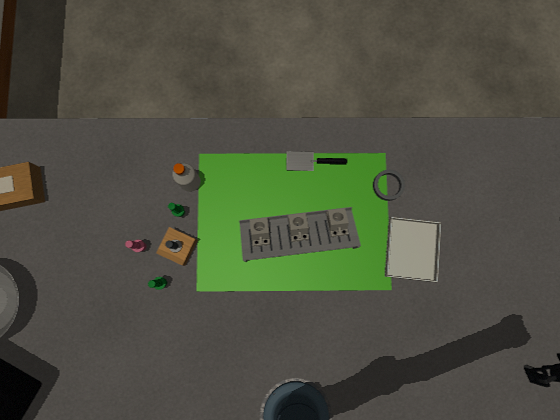

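The scene picture shows four gauge-like things: green at (348,118), pink at (394,130), green at (390,165) and a dark one at (363,135) that stands in the wooden block. The dark one fits. In the top picture it is at (173,245), the blocks are at columns 260, 299 and 339, and the tray is at (414,250).

```bash
cat > h.py <<'E'
from cell import ctrl
import cv2,numpy as np
from scipy.spatial.transform import Rotation as R
def cam(n):
    s=ctrl.state(); d=ctrl.get_image(n); K=np.array(d["K"])
    if n=="wrist":
        T=np.eye(4);T[:3,:3]=s["ee_rot"];T[:3,3]=s["eef_pos"]
        E=np.linalg.inv(T@np.array(d["tool_from_camera"]))
    else: E=np.array(d["extrinsics"])
    return d["image"],K,E
def plane(K,E,uv,z):  # uv = col,row
    Ei=np.linalg.inv(E); d=Ei[:3,:3]@np.linalg.inv(K)@np.array([uv[0],uv[1],1.]); o=Ei[:3,3]
    return o+d*(z-o[2])/d[2]
def proj(K,E,p):
    c=E@np.append(p,1); q=K@c[:3]; return q[:2]/q[2]
def tri(obs): # list of (K,E,uv)
    A=[]
    for K,E,uv in obs:
        P=K@E[:3]; A+= [uv[0]*P[2]-P[0],uv[1]*P[2]-P[1]]
    X=np.linalg.svd(np.array(A))[2][-1]; return X[:3]/X[3]
E
python3 - <<'E'
from h import *
it,Kt,Et=cam("top"); im,Ks,Es=cam("scene")
for n,a,b in [("stand",(178,241.2),(362.7,146.5)),("rack",(295,230.9),(254.1,211.6)),("tray",(416.5,249.5),(92.5,267.8)),("grip",(173.8,246.1),(361.6,126.3))]:
    print(n,tri([(Kt,Et,a),(Ks,Es,b)]).round(4))
print("tray floor",plane(Kt,Et,(416,250),.004),plane(Ks,Es,(92.5,267.8),.004),"stand",plane(Kt,Et,(178,241.2),.05))
for q in [(260,227),(299,221),(339,215)]: print(plane(Kt,Et,q,.1).round(3))
cv2.imwrite("pics/z1.png",cv2.resize(it[140:310,110:460],None,fx=2.25,fy=2.25,interpolation=2))
cv2.imwrite("pics/z2.png",cv2.resize(im[80:300,40:440],None,fx=2,fy=2,interpolation=2))
E
```

```text
stand [0.5306 0.3601 0.064 ]
rack [ 0.5617 -0.0038  0.0314]
tray [ 0.5037 -0.3874  0.0133]
grip [0.5133 0.3613 0.1184]
tray floor [ 0.5003827  -0.39429265  0.004     ] [ 0.49724789 -0.38345611  0.004     ] stand [0.53065539 0.36190929 0.05      ]
[0.568 0.106 0.1  ]
[ 0.585 -0.011  0.1  ]
[ 0.603 -0.133  0.1  ]
```

View pics/z1.png

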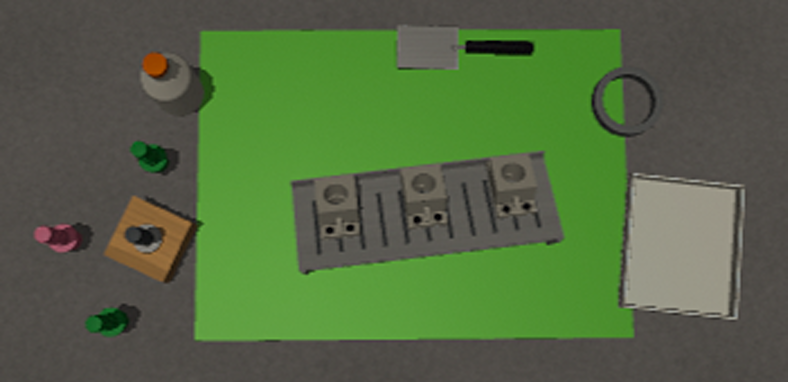

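View pics/z2.png

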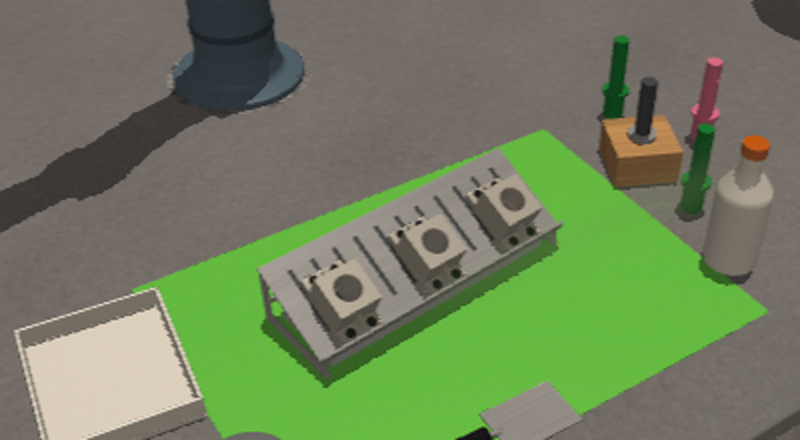

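```bash
cat >> h.py <<'E'
PSI=np.radians(8.3)
def Rtool(psi=PSI,tilt=0.):
    a=np.array([np.sin(tilt)*np.cos(psi),np.sin(tilt)*np.sin(psi),np.cos(tilt)])
    y=np.array([np.sin(psi),-np.cos(psi),0]); z=-a; return np.column_stack([np.cross(y,z),y,z])
def go(p,Rt):
    s=ctrl.state(); Rc=np.array(s["ee_rot"]); d=Rc.T@(np.array(p)-s["eef_pos"])*100
    w=R.from_matrix(Rc.T@Rt).as_rotvec()
    print("t",round(s["time"],2),"eef",np.round(s["eef_pos"],4),"open",round(s["opening"],4),"F",np.round(s["force"],1))
    print("shift cm",d.round(2),"|",np.linalg.norm(d).round(1),"rot",w.round(3),np.linalg.norm(w).round(3))
E
python3 - <<'E'
from h import *
go([.5,-.35,.28],Rtool())
E
```

```text
t 0.85 eef [ 0.2001 -0.6184  0.2423] open 0.0855 F [-1.2  0.5 -0.2]
shift cm [ 36.8  -16.31  -3.77] | 40.4 rot [-0.    -0.     0.168] 0.168
```

Request:
carry_out --motion "1 3.4 -1.5 -0.4 0 0 0.03; 1 7 -3.1 -0.7 0 0 0.06; 1 10.6 -4.7 -1.1 0 0 0.09; 1 14.2 -6.3 -1.5 0 0 0.13; 1 17.8 -7.9 -1.9 0 0 0.168"

```text
time: 1.27
eef_pos: [0.3462, -0.4872, 0.2617]
ee_rot: [[0.99, 0.142, 0.0], [0.142, -0.99, -0.0], [0.0, 0.0, -1.0]]
force: [0.5, -1.2, 0.9]
opening: 0.0855
```

```bash
python3 - <<'E'
from h import *
go([.5,-.35,.28],Rtool())
E
```

```text
t 1.27 eef [ 0.3462 -0.4872  0.2617] open 0.0855 F [ 0.5 -1.2  0.9]
shift cm [ 17.17 -11.4   -1.83] | 20.7 rot [ 0.    -0.    -0.002] 0.002
```

Request:
carry_out --motion "1 3.4 -2.3 -0.4 0 0 0; 1 6.8 -4.6 -0.8 0 0 0; 1 10.2 -6.8 -1.1 0 0 0; 1 13.7 -9.1 -1.5 0 0 0; 1 17.2 -11.4 -1.8 0 0 0"

```text
time: 1.68
eef_pos: [0.501, -0.3491, 0.2804]
ee_rot: [[0.99, 0.142, 0.001], [0.142, -0.99, -0.001], [0.001, 0.001, -1.0]]
force: [0.6, -0.6, 0.4]
opening: 0.0856
```

```bash
python3 - <<'E'
from h import *
i,K,E=cam("wrist"); cv2.imwrite("pics/w1.png",i); np.savez("w1.npz",K=K,E=E)
go([.55,-.15,.3],Rtool())
E
```

```text
t 1.73 eef [ 0.5105 -0.3386  0.2811] open 0.0855 F [5.9 5.6 0.3]
shift cm [  6.87 -18.01  -1.75] | 19.4 rot [-0.004 -0.01   0.012] 0.016
```

View pics/w1.png

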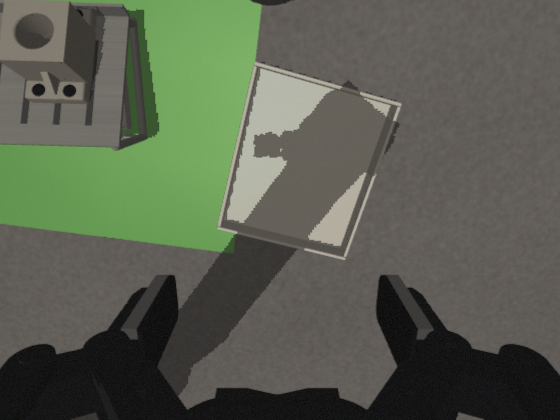

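The wrist picture shows the tray with its rim corners at (256,64), (400,103), (345,257) and (220,228). One block and the rack are at the upper left.

```bash
python3 - <<'E'
from h import *
d=np.load("w1.npz");K,E=d["K"],d["E"]
P=[plane(K,E,q,.03) for q in [(256,64),(400,103),(345,257),(220,228)]]
print(np.round(P,3),np.mean(P,0).round(4),[np.linalg.norm(P[i]-P[i-1]).round(3) for i in range(4)])
go([.46,-.02,.32],Rtool())
E
```

```text
[[ 0.605 -0.314  0.03 ]
 [ 0.589 -0.467  0.03 ]
 [ 0.406 -0.447  0.03 ]
 [ 0.422 -0.294  0.03 ]] [ 0.5054 -0.3804  0.03  ] [np.float64(0.184), np.float64(0.155), np.float64(0.184), np.float64(0.154)]
t 1.73 eef [ 0.5105 -0.3386  0.2811] open 0.0855 F [5.9 5.6 0.3]
shift cm [  0.04 -32.27  -3.77] | 32.5 rot [-0.004 -0.01   0.012] 0.016
```

Request:
carry_out --motion "1 0 -3 -0.4 0 0 0; 1 0 -7 -1 0 0 0; 1 0 -11 -1.5 0 0 0; 1 0 -15 -2 0 -0.005 0.006; 1 0 -19 -2.5 0 -0.01 0.012"

```text
time: 2.15
eef_pos: [0.4798, -0.1495, 0.3072]
ee_rot: [[0.99, 0.144, -0.0], [0.144, -0.99, 0.003], [0.0, -0.003, -1.0]]
force: [0.7, 0.4, -0.0]
opening: 0.0854
```

Request:
carry_out --motion "1 0 -4 -0.4 0 0 0; 1 0 -8 -0.8 0 0 0; 1 0 -11 -1.2 0 0 0; 1 0 -12.5 -1.2 0 0 0; 1 0 -12.5 -1.2 0 0 0"

```text
time: 2.57
eef_pos: [0.4615, -0.0208, 0.3204]
ee_rot: [[0.988, 0.153, 0.001], [0.153, -0.988, 0.004], [0.002, -0.004, -1.0]]
force: [-0.8, -0.4, -0.2]
opening: 0.0852
```

```bash
python3 - <<'E'
from h import *
i,K,E=cam("wrist"); cv2.imwrite("pics/w2.png",i); np.savez("w2.npz",K=K,E=E)
for t in ["block_a_mid","rack_face"]: print(t,[(np.round(np.array(r["position"])[::-1]*[560,420],1).tolist(),round(r["confidence"],2)) for r in ctrl.tip_of("wrist",t)])
go([.46,-.02,.32],Rtool())
E
```

```text
block_a_mid [([285.8, 52.7], 0.56)]
rack_face []
t 2.72 eef [ 0.4618 -0.0273  0.3196] open 0.0854 F [ 0.6 -0.8  0.2]
shift cm [-0.08 -0.75 -0.04] | 0.8 rot [-0.002 -0.    -0.002] 0.003
```

View pics/w2.png

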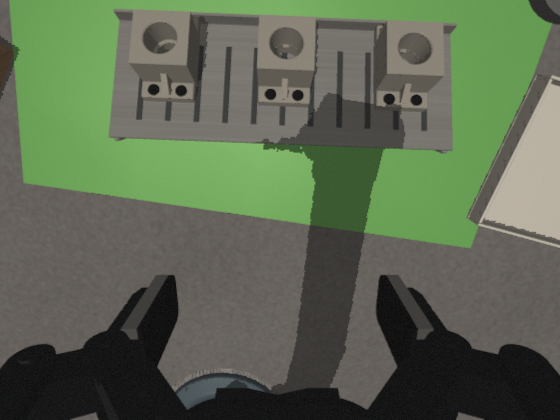

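Request:
carry_out --motion "1 3 -0.2 0 0 0 0; 1 6 -0.4 0 0 0 0; 1 9 -0.6 0.5 0 0 0; 1 11.5 -0.8 1 0 0 0; 1 11.5 -0.8 1 0 0 0"

```text
time: 3.13
eef_pos: [0.5778, -0.0045, 0.3069]
ee_rot: [[0.99, 0.14, -0.001], [0.14, -0.99, 0.004], [-0.001, -0.005, -1.0]]
force: [-0.4, 0.1, 0.1]
opening: 0.0853
```

```bash
python3 - <<'E'
from h import *
i,K,E=cam("wrist"); cv2.imwrite("pics/w3.png",i); np.savez("w3.npz",K=K,E=E)
go([.46,-.02,.32],Rtool())
E
```

```text
t 3.18 eef [ 0.5757 -0.005   0.3074] open 0.0855 F [ 0.6 -0.2  0.3]
shift cm [-11.67  -0.14  -1.23] | 11.7 rot [-0.004  0.003 -0.004] 0.007
```

View pics/w3.png

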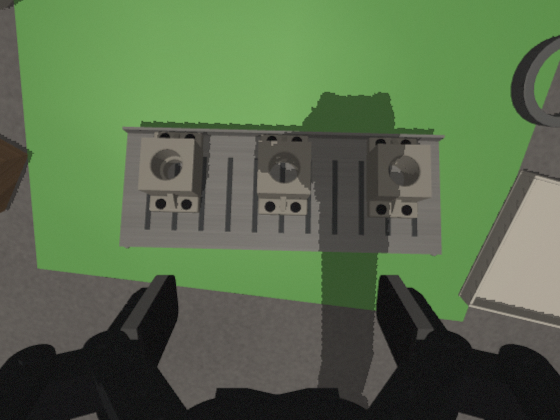

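```bash
python3 - <<'E'
import cv2,numpy as np
a=cv2.imread("pics/w3.png"); b=cv2.imread("pics/w2.png")
r=[cv2.resize(a[115:225,x:x+80],None,fx=3.3,fy=3.3,interpolation=2) for x in (130,245,360)]
q=[cv2.resize(b[0:110,x:x+80],None,fx=3.3,fy=3.3,interpolation=2) for x in (120,245,365)]
cv2.imwrite("pics/z3.png",np.hstack(r))
cv2.imwrite("pics/z4.png",np.hstack(q))
E
```

```text
(no output)
```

View pics/z3.png

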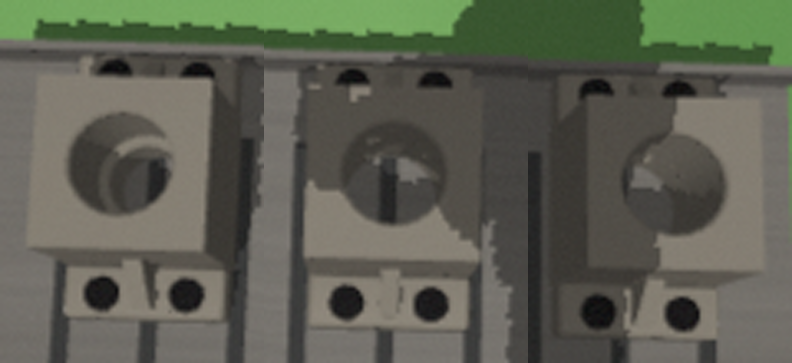

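View pics/z4.png

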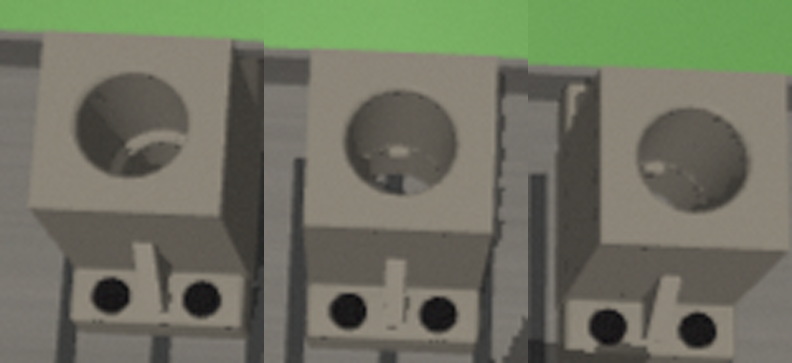

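```bash
python3 - <<'E'
from h import *
d2=np.load("w2.npz");d3=np.load("w3.npz")
c2=(d2["K"],d2["E"]);c3=(d3["K"],d3["E"])
it,Kt,Et=cam("top")
def sub(x0,y0,off,p): return ((p[0]-off)/3.3+x0,p[1]/3.3+y0)
X3=dict(L=(130,0),M=(245,264),R=(360,528)); X2=dict(L=(120,0),M=(245,264),R=(365,528))
m3=dict(L=(119,163),M=(393,173),R=(674,185)); m2=dict(L=(132,125),M=(401,143),R=(693,160))
# top-face corners in z3: far-left, far-right, near-right, near-left
k3=dict(L=[(41,76),(213,80),(208,258),(27,247)],M=[(307,85),(482,88),(479,264),(303,257)],R=[(588,95),(757,97),(765,272),(586,269)])
k2=dict(L=[(44,36),(230,40),(220,217),(31,208)],M=[(310,52),(495,55),(491,233),(307,226)],R=[(602,67),(786,76),(786,252),(603,243)])
M={}
for b in "LMR":
    u3=sub(X3[b][0],115,X3[b][1],m3[b]);u2=sub(X2[b][0],0,X2[b][1],m2[b])
    X=tri([(*c2,u2),(*c3,u3)]); M[b]=X
    C=[tri([(*c2,sub(X2[b][0],0,X2[b][1],p)),(*c3,sub(X3[b][0],115,X3[b][1],q))]) for p,q in zip(k2[b],k3[b])]
    print(b,"mouth",X.round(4),"cornermean",np.mean(C,0).round(4)); print(np.round(C,3).tolist(), "top px",proj(Kt,Et,X).round(1))
    e=(C[1]+C[2]-C[0]-C[3]); print("ang",np.degrees(np.arctan2(-e[0],e[1]*-1)).round(1), np.degrees(np.arctan2(e[0],-e[1])).round(1))
v=M["L"]-M["R"]; print("yaw",np.degrees(np.arctan2(-v[0],v[1])),np.linalg.norm(v))
E
```

```text
L mouth [0.5729 0.1087 0.088 ] cornermean [0.5731 0.1079 0.09  ]
[[0.594, 0.138, 0.075], [0.601, 0.085, 0.078], [0.552, 0.077, 0.106], [0.546, 0.132, 0.101]] top px [259.2 225.8]
ang -6.6 6.6
M mouth [ 0.5867 -0.0102  0.0872] cornermean [ 0.5872 -0.01    0.0888]
[[0.608, 0.02, 0.075], [0.615, -0.034, 0.077], [0.566, -0.039, 0.103], [0.56, 0.013, 0.1]] top px [298.3 221.1]
ang -7.1 7.1
R mouth [ 0.6007 -0.1313  0.089 ] cornermean [ 0.6014 -0.1319  0.0878]
[[0.623, -0.103, 0.077], [0.629, -0.157, 0.073], [0.58, -0.161, 0.099], [0.574, -0.107, 0.102]] top px [338.  216.2]
ang -6.6 6.6
yaw 6.607380254885994 0.2416458268144577
```

Reading the crops: the left (+y) bore seems to show a ledge, so the gauge goes in there first. The mouth centres fit the given sizes. Spacing is about 120 mm, yaw is 6.7° and mouth height is about 0.088.

```bash
sed -i 's/radians(8.3)/radians(6.7)/' h.py; python3 - <<'E'
from h import *
go([.49,.36,.29],Rtool())
E
```

```text
t 3.23 eef [ 0.5746 -0.0052  0.308 ] open 0.0853 F [-0.5 -0.3  0.5]
shift cm [ -3.27 -37.34   1.92] | 37.5 rot [-0.003  0.003  0.023] 0.024
```

Request:
carry_out --motion "1 -0.3 -3.5 0.2 0 0 0.01; 1 -0.6 -7.3 0.4 0 0 0.02; 1 -0.9 -11.1 0.6 0 0 0.023; 1 -1.3 -14.9 0.8 0 0 0.023; 1 -1.6 -18.7 1 -0.003 0.003 0.023"

```text
time: 3.65
eef_pos: [0.5319, 0.1766, 0.2989]
ee_rot: [[0.994, 0.113, 0.0], [0.113, -0.994, -0.002], [0.0, 0.002, -1.0]]
force: [0.7, 0.6, 0.5]
opening: 0.0852
```

Request:
carry_out --motion "1 -0.3 -4 0.2 0 0 0; 1 -0.6 -8 0.4 0 0 0; 1 -1.2 -12 0.6 0 0 0; 1 -1.6 -16 0.8 0 0 0; 1 -1.6 -17.5 0.9 0 0 0"

```text
time: 4.07
eef_pos: [0.4921, 0.354, 0.2901]
ee_rot: [[0.993, 0.12, -0.001], [0.12, -0.993, 0.001], [-0.001, -0.001, -1.0]]
force: [-1.5, 1.7, 0.8]
opening: 0.0854
```

```bash
python3 - <<'E'
from h import *
i,K,E=cam("wrist"); cv2.imwrite("pics/w4.png",i); np.savez("w4.npz",K=K,E=E)
for t in ["gauge_grip","stand_top"]: print(t,[(np.round(np.array(r["position"])[::-1]*[560,420],1).tolist(),round(r["confidence"],2)) for r in ctrl.tip_of("wrist",t)])
go([.49,.36,.29],Rtool())
E
```

```text
gauge_grip [([287.5, 22.3], 0.9), ([207.8, 253.4], 0.69), ([266.7, 154.8], 0.64), ([139.4, 135.5], 0.57)]
stand_top []
t 4.22 eef [0.4953 0.3488 0.2896] open 0.0851 F [ 1.2 -0.6  0.4]
shift cm [-0.4  -1.18 -0.04] | 1.2 rot [ 0.003 -0.    -0.001] 0.003
```

View pics/w4.png

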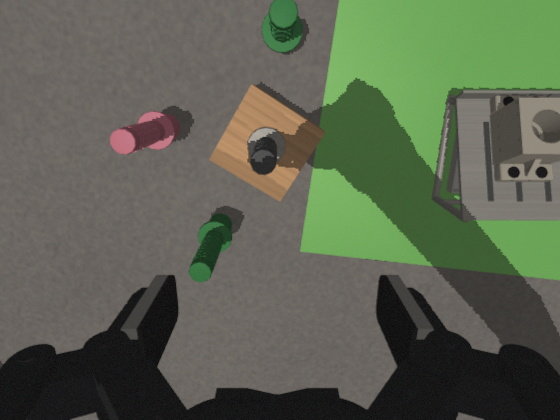

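The wrist picture shows:
- **True gauge:** dark, in the wooden stand, handle end at (263,161). It fits the description because it is the only one in the stand.
- **Look-alikes:** green at (284,20), green at (208,250) and pink at (140,135).

Next is an enlarged crop and the measurement.

```bash
python3 - <<'E'
from h import *
d=np.load("w4.npz");K,E=d["K"],d["E"]
print("handle end",plane(K,E,(263,161),.138).round(4),"collar",plane(K,E,(265.5,141),.056).round(4))
P=[plane(K,E,q,.05) for q in [(256,86),(324,132),(281,202),(210,156)]]; print(np.mean(P,0).round(4),[np.linalg.norm(P[i]-P[i-1]).round(3) for i in range(4)])
for q in [(123,141),(201,270),(284,10)]: print(plane(K,E,q,.13).round(3))
i=cv2.imread("pics/w4.png"); cv2.imwrite("pics/z5.png",cv2.resize(i[70:220,190:340],None,fx=4,fy=4,interpolation=2))
E
```

```text
handle end [0.5186 0.3682 0.138 ] collar [0.5232 0.3694 0.056 ]
[0.5178 0.3666 0.05  ] [np.float64(0.087), np.float64(0.083), np.float64(0.089), np.float64(0.092)]
[0.52  0.485 0.13 ]
[0.407 0.415 0.13 ]
[0.631 0.365 0.13 ]
```

View pics/z5.png

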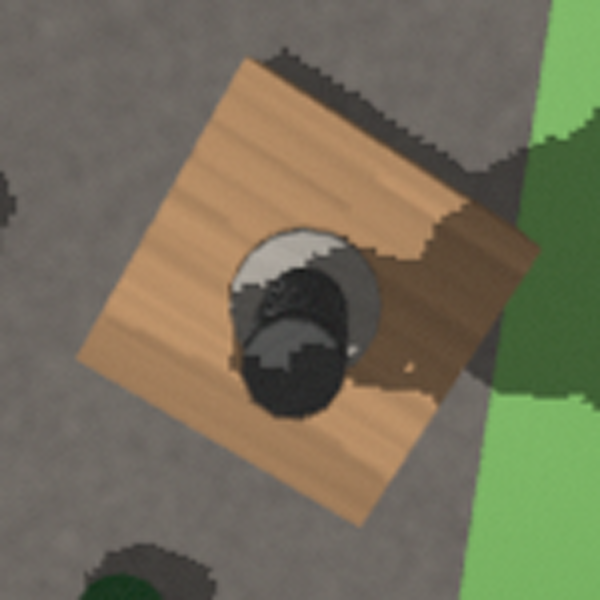

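```bash
python3 - <<'E'
from h import *
go([.5185,.367,.165],Rtool())
E
```

```text
t 4.22 eef [0.4953 0.3488 0.2896] open 0.0851 F [ 1.2 -0.6  0.4]
shift cm [ 2.51 -1.58 12.46] | 12.8 rot [ 0.003 -0.    -0.001] 0.003
```

Request:
carry_out --motion "0.2 0.6 -0.4 3 0 0 0; 0.2 1.3 -0.8 6.5 0 0 0; 0.2 2 -1.3 10 0 0 0; 0.2 2.5 -1.6 12.4 0.003 0 -0.001; 0.2 2.5 -1.6 12.4 0.003 0 -0.001"

```text
time: 4.63
eef_pos: [0.5177, 0.3599, 0.1588]
ee_rot: [[0.994, 0.111, -0.008], [0.111, -0.994, -0.01], [-0.009, 0.009, -1.0]]
force: [-0.8, -0.5, -1.5]
opening: 0.0514
```

```bash
python3 - <<'E'
from h import *
i,K,E=cam("wrist"); cv2.imwrite("pics/w5.png",i); np.savez("w5.npz",K=K,E=E)
go([.5185,.367,.095],Rtool())
E
```

```text
t 4.68 eef [0.5185 0.3615 0.1621] open 0.0515 F [-0.1 -0.2  0.1]
shift cm [ 0.1  -0.59  6.71] | 6.7 rot [ 0.006  0.006 -0.005] 0.01
```

View pics/w5.png

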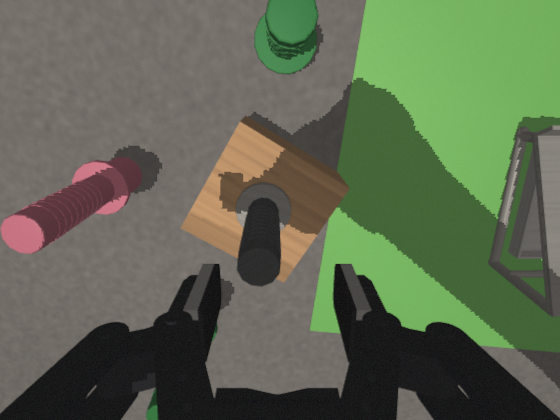

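```bash
python3 - <<'E'
from h import *
d=np.load("w5.npz");K,E=d["K"],d["E"]
print("end",plane(K,E,(259.5,266),.138).round(4),"collar",plane(K,E,(263,208),.056).round(4))
go([.5185,.367,.095],Rtool())
E
```

```text
end [0.5192 0.3676 0.138 ] collar [0.5201 0.3684 0.056 ]
t 4.68 eef [0.5185 0.3615 0.1621] open 0.0515 F [-0.1 -0.2  0.1]
shift cm [ 0.1  -0.59  6.71] | 6.7 rot [ 0.006  0.006 -0.005] 0.01
```

Request:
carry_out --motion "0.2 0.1 -0.5 0.5 0 0 0; 0.2 0.17 -0.67 2 0.006 0.006 -0.005; 0.2 0.17 -0.67 4 0.006 0.006 -0.005; 0.2 0.17 -0.67 6 0.006 0.006 -0.005; 0.2 0.17 -0.67 6.7 0.006 0.006 -0.005"

```text
time: 5.1
eef_pos: [0.5196, 0.3663, 0.0949]
ee_rot: [[0.993, 0.115, 0.001], [0.115, -0.993, -0.002], [0.0, 0.002, -1.0]]
force: [-0.3, -0.6, 0.4]
opening: 0.0513
```

Request:
carry_out --motion "0.2 0 0 0 0 0 0; -1 0 0 0 0 0 0; -1 0 0 0 0 0 0; -1 0 0 0 0 0 0; -1 0 0 0 0 0 0" --newtons 60

```text
time: 5.52
eef_pos: [0.521, 0.3677, 0.0972]
ee_rot: [[0.993, 0.115, 0.004], [0.115, -0.993, 0.001], [0.004, -0.0, -1.0]]
force: [-0.1, 0.5, 4.4]
opening: 0.0209
```

```bash
python3 - <<'E'
from h import *
i,K,E=cam("wrist"); cv2.imwrite("pics/w6.png",i); np.savez("w6.npz",K=K,E=E)
go([.5185,.367,.2],Rtool())
E
```

```text
t 5.57 eef [0.5209 0.3677 0.0971] open 0.0207 F [0.6 1.5 5. ]
shift cm [ -0.21   0.04 -10.29] | 10.3 rot [-0.    -0.004 -0.002] 0.004
```

View pics/w6.png

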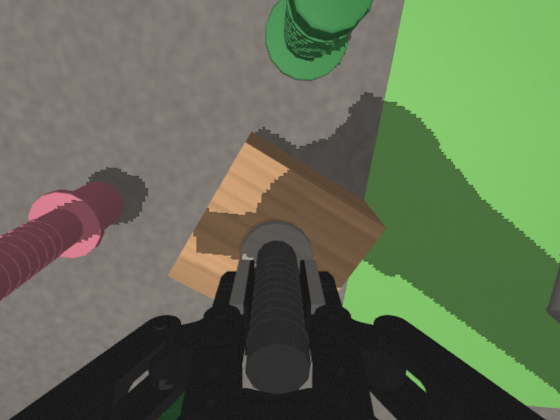

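The gauge is held, with an opening of 20.8 mm on the 22 mm handle. Lifting.

Request:
carry_out --motion "-1 0 0 -1 0 0 0; -1 0 0 -3 0 0 0; -1 0 0 -6 0 0 0; -1 0 0 -9 0 0 0; -1 0 0 -12 0 0 0"

```text
time: 5.98
eef_pos: [0.5196, 0.3669, 0.218]
ee_rot: [[0.993, 0.115, 0.002], [0.115, -0.993, -0.001], [0.002, 0.001, -1.0]]
force: [-0.3, 0.5, -2.0]
opening: 0.0209
```

```bash
python3 - <<'E'
from h import *
d=ctrl.get_image("wrist"); cv2.imwrite("pics/w7.png",d["image"])
it,Kt,Et=cam("scene"); cv2.imwrite("pics/s7.png",cv2.resize(it[60:220,300:460],None,fx=3.5,fy=3.5))
T=np.linalg.inv(np.array(d["tool_from_camera"]));K=np.array(d["K"])
for z in (-.03,-.043,.041,.047,.089): print(z,proj(K,T,[0,0,z]).round(1),proj(K,T,[-.002,0,z]).round(1))
s=ctrl.state();print(s["eef_pos"],s["force"],s["opening"])
E
```

```text
-0.03 [274.4 342.3] [274.4 347. ]
-0.043 [274.1 370.7] [274.1 375.8]
0.041 [275.4 252.3] [275.4 255.6]
0.047 [275.5 247.5] [275.5 250.8]
0.089 [275.8 220.7] [275.8 223.4]
[0.52308891 0.37054857 0.22414283] [ 0.67380252  0.93236909 -1.4783143 ] 0.02058650985939709
```

View pics/w7.png

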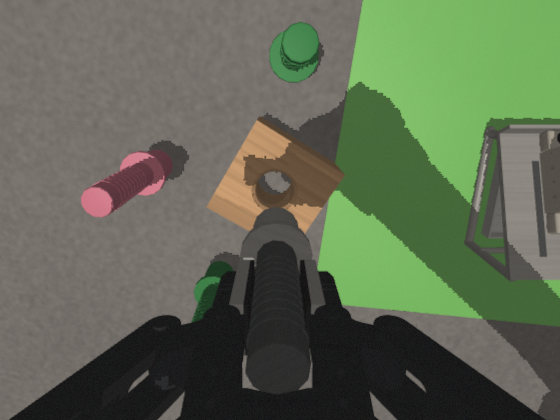

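View pics/s7.png

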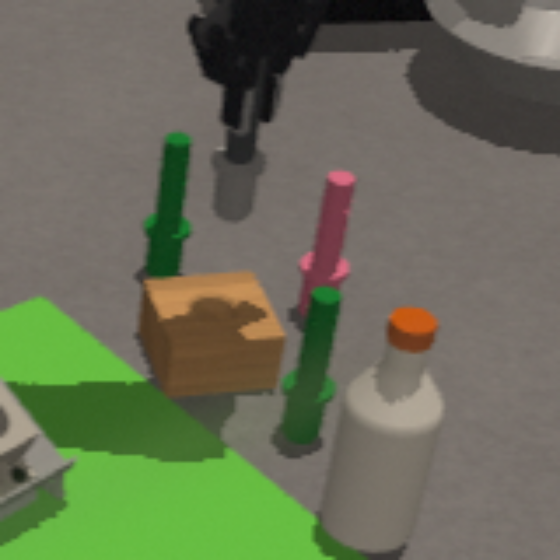

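```bash
python3 - <<'E'
from h import *
s=ctrl.state()
i=cv2.imread("pics/w7.png"); d=ctrl.get_image("wrist"); K=np.array(d["K"]);Tc=np.array(d["tool_from_camera"]);T=np.linalg.inv(Tc)
o=cv2.resize(i[150:420,200:350],None,fx=4,fy=4,interpolation=2)[:, :]
t=np.linspace(0,2*np.pi,60)
def ring(r,z,x,y,c):
    for a in t:
        p=(proj(K,T,[x+r*np.cos(a),y+r*np.sin(a),z])-[200,150]+.5)*4
        cv2.circle(o,tuple(p.astype(int)),1,c,-1)
x,y=-.001,0.0005
ring(.02,.041,x,y,(0,0,255));ring(.015,.084,x,y,(0,255,0));ring(.011,-.041,x,y,(255,0,0))
cv2.imwrite("pics/z7.png",cv2.resize(o,None,fx=.55,fy=.55,interpolation=cv2.INTER_AREA) if 0 else o[:600])
cv2.imwrite("pics/z7b.png",o[600:])
E
```

```text
(no output)
```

View pics/z7.png

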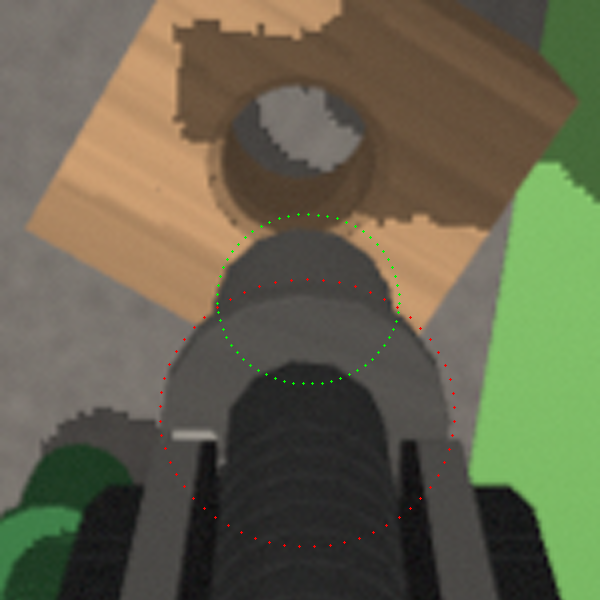

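View pics/z7b.png

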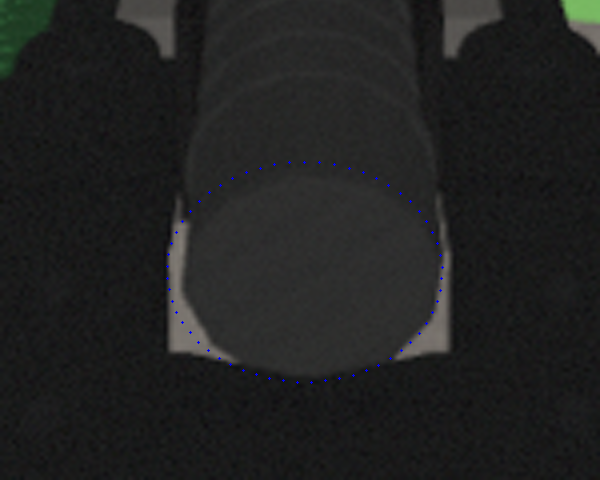

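```bash
cat > fitg.py <<'E'
from h import *
from scipy.optimize import least_squares
def fitg(K,T,meas,tilt=True):
    t=np.linspace(0,2*np.pi,181)
    def ring(p,r,h): # h from nose
        x,y,z0,a=p; a=a if tilt else 0
        # axis direction tool -z w/ tilt in x: at height h from nose -> z=z0-h ; x = x + a*(h-89mm)
        return np.array([proj(K,T,[x+a*(h-.089)+r*np.cos(q),y+r*np.sin(q),z0-h]) for q in t])
    rings=dict(end=(.011,.130),col=(.020,.048),colb=(.02,.042),nose=(.015,.005))
    ops=dict(l=lambda P:P[:,0].min(),r=lambda P:P[:,0].max(),t=lambda P:P[:,1].min(),b=lambda P:P[:,1].max())
    def res(p):
        R_={k:ring(p,*v) for k,v in rings.items()}
        return [ops[o](R_[k])-v for k,o,v in meas]
    s=least_squares(res,[-.001,0,.089,0],x_scale=[.001,.001,.001,.01]); return s.x,s.fun
E
python3 - <<'E'
from fitg import *
d=ctrl.get_image("wrist"); K=np.array(d["K"]);T=np.linalg.inv(np.array(d["tool_from_camera"]))
f=lambda v,o:v/4+o-.5+.0
m=[("end","l",f(183,200)),("end","r",f(441,200)),("end","t",f(777,150)),("end","b",f(975,150)),("col","t",f(293,150)),("col","l",f(163,200)),("col","r",f(447,200)),("nose","t",f(228,150))]
for tl in (True,False):
    x,r=fitg(K,T,m,tl); print(x.round(4),r.round(1))
s=ctrl.state()
T2=np.eye(4);T2[:3,:3]=s["ee_rot"];T2[:3,3]=s["eef_pos"]; print(s["eef_pos"])
E=np.linalg.inv(T2@np.linalg.inv(T))
# hole rim at top z=.05: leftmost 209, rightmost 376, top 77 bottom 235 in zoomed
print("hole width",[plane(K,E,(v/4+199.5,155/4+149.5),.05).round(4) for v in (209,376)])
print("hole rows",[plane(K,E,(293/4+199.5,v/4+149.5),.05).round(4) for v in (77,237)])
E
```

```text
[-0.0067  0.0008  0.0956 -0.0202] [-0.5 -1.  -0.9  0.7  0.8  1.3  1.2 -0.7]
[-0.005   0.0008  0.0931  0.    ] [-1.4 -0.1 -1.9  1.1  1.   0.8  1.6  0.6]
[0.52053264 0.36771706 0.21813277]
hole width [array([0.5194, 0.3895, 0.05  ]), array([0.5237, 0.3527, 0.05  ])]
hole rows [array([0.539, 0.373, 0.05 ]), array([0.5025, 0.3688, 0.05  ])]
```

```bash
cat >> h.py <<'E'
TILT=np.radians(25)
MOUTH=dict(L=np.array([.573,.1083,.0885]),M=np.array([.587,-.010,.088]),R=np.array([.601,-.1315,.0885]))
def gpose(m,clear,nz=.091,xo=-.002,yo=0.,psi=PSI):
    Rt=Rtool(psi,TILT); return m-Rt[:,2]*(clear+nz)-Rt[:,0]*xo-Rt[:,1]*yo, Rt
E
python3 - <<'E'
from h import *
p,Rt=gpose(MOUTH["L"],.03); print(p.round(4)); go(p,Rt)
E
```

```text
[0.6256 0.1145 0.1973]
t 6.18 eef [0.5205 0.3677 0.2181] open 0.0207 F [ 0.2 -0.9 -2.4]
shift cm [ 7.52 26.36  2.11] | 27.5 rot [-0.001 -0.442 -0.002] 0.442
```

Request:
carry_out --motion "-1 0.6 2.5 -0.3 0 -0.05 0; -1 1.6 6.2 -0.7 0 -0.12 0; -1 2.7 9.8 -0.7 0 -0.2 0; -1 3.8 13.4 -0.5 0 -0.28 0; -1 4.9 17 0 0 -0.35 0"

```text
time: 6.6
eef_pos: [0.5889, 0.202, 0.217]
ee_rot: [[0.933, 0.115, -0.34], [0.108, -0.993, -0.04], [-0.343, 0.0, -0.94]]
force: [1.1, -0.5, -2.8]
opening: 0.0205
```

```bash
python3 - <<'E'
from h import *
p,Rt=gpose(MOUTH["L"],.03); go(p,Rt)
E
```

```text
t 6.6 eef [0.5889 0.202  0.217 ] open 0.0205 F [ 1.1 -0.5 -2.8]
shift cm [3.16 9.12 0.94] | 9.7 rot [-0.    -0.087 -0.002] 0.087
```

Request:
carry_out --motion "-1 1 3 0 0 -0.04 0; -1 2.1 6 0.3 0 -0.087 0; -1 3.16 8.7 0.7 0 -0.087 -0.002; -1 3.16 9.12 0.94 0 -0.087 -0.002; -1 3.16 9.12 0.94 0 -0.087 -0.002"

```text
time: 7.02
eef_pos: [0.6251, 0.1088, 0.1928]
ee_rot: [[0.898, 0.11, -0.426], [0.098, -0.994, -0.051], [-0.429, 0.004, -0.903]]
force: [0.2, -0.1, -1.5]
opening: 0.0205
```

```bash
python3 - <<'E'
from h import *
p,Rt=gpose(MOUTH["L"],.03); go(p,Rt)
for n in ("wrist","scene","top"):
    i,K,E=cam(n); 
    if n=="wrist": cv2.imwrite("pics/w8.png",i); print(ctrl.state()["eef_pos"])
    if n=="scene": cv2.imwrite("pics/s8.png",cv2.resize(i[120:270,200:350],None,fx=4,fy=4,interpolation=2))
    if n=="top": cv2.imwrite("pics/t8.png",cv2.resize(i[160:280,200:360],None,fx=5,fy=5,interpolation=2))
    np.savez(n+"8.npz",K=K,E=E)
go(p,Rt)
E
```

```text
t 7.02 eef [0.6251 0.1088 0.1928] open 0.0205 F [ 0.2 -0.1 -1.5]
shift cm [-0.1  -0.56 -0.46] | 0.7 rot [ 0.     0.007 -0.008] 0.01
[0.62440883 0.1125583  0.19425797]
t 7.17 eef [0.6242 0.1167 0.1965] open 0.0204 F [ 0.2 -0.8 -1.4]
shift cm [ 0.07  0.24 -0.12] | 0.3 rot [-0.001  0.003  0.004] 0.005
```

View pics/w8.png

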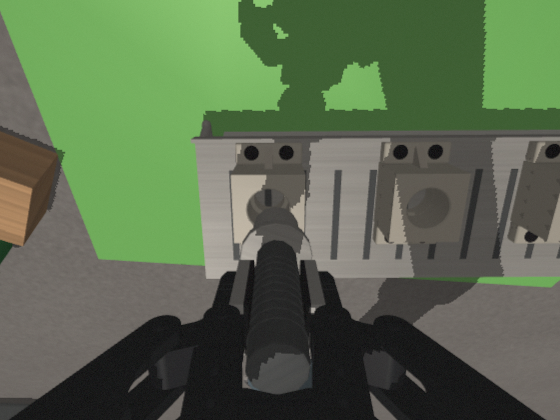

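View pics/s8.png

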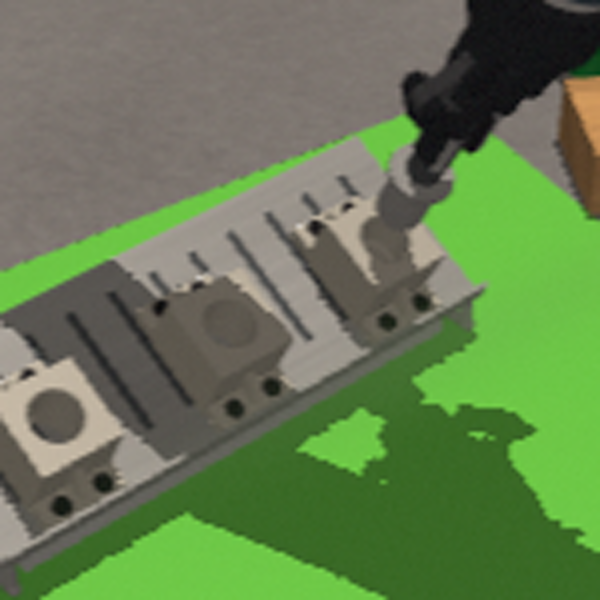

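View pics/t8.png

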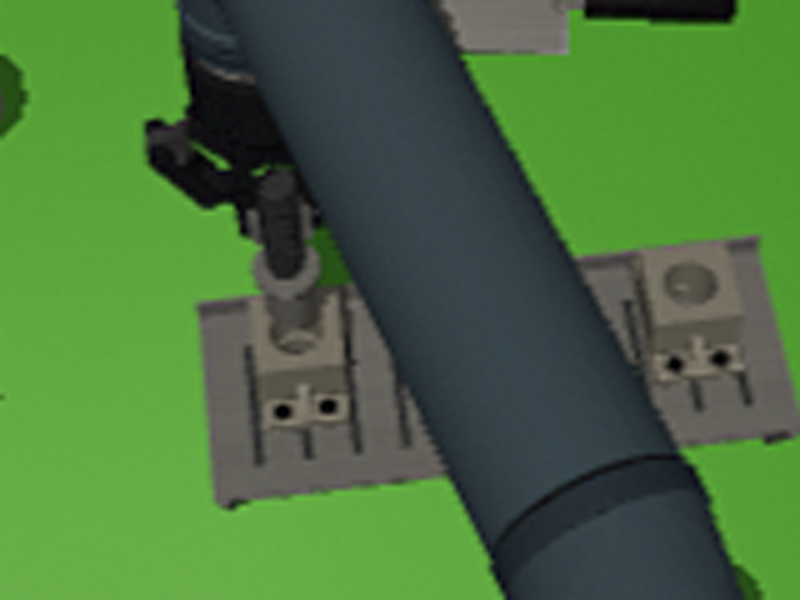

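```bash
python3 - <<'E'
from h import *
def draw(o,K,E,c0,ax,r,x0,y0,s,col):
    u=np.cross(ax,[0,1,0]);u/=np.linalg.norm(u);v=np.cross(ax,u)
    for a in np.linspace(0,2*np.pi,60):
        q=(proj(K,E,c0+r*(u*np.cos(a)+v*np.sin(a)))-[x0,y0]+.5)*s; cv2.circle(o,tuple(q.astype(int)),1,col,-1)
ax=-Rtool(PSI,TILT)[:,2]
d=np.load("wrist8.npz");K,E=d["K"],d["E"]
i=cv2.imread("pics/w8.png"); o=cv2.resize(i[160:280,200:400],None,fx=4,fy=4,interpolation=2)
for m in "LM": draw(o,K,E,MOUTH[m],ax,.016,200,160,4,(0,0,255))
T=np.linalg.inv(np.array(ctrl.get_image("wrist")["tool_from_camera"]))
for z,r,c in((.041,.02,(255,0,0)),(.086,.015,(0,255,0)),(.091,.012,(0,255,255))): draw(o,K,T,np.array([-.002,0,z]),np.array([0,0,1.]),r,200,160,4,c)
cv2.imwrite("pics/z8.png",o)
E
```

```text
(no output)
```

View pics/z8.png

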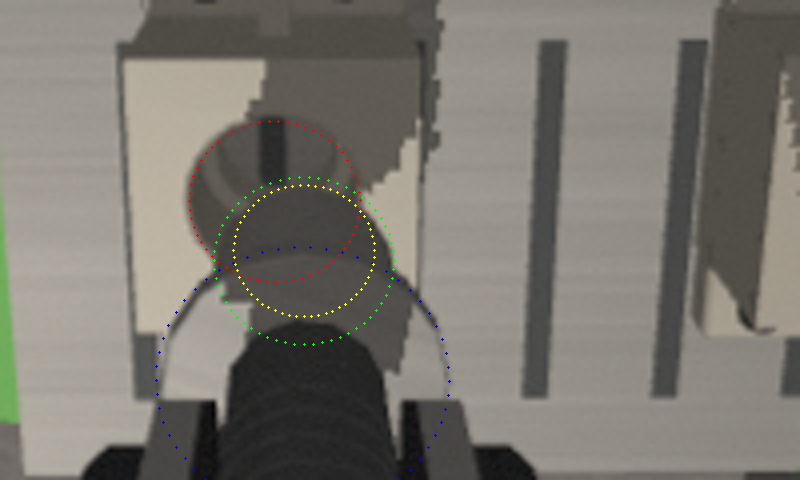

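```bash
python3 - <<'E'
from h import *
p,Rt=gpose(MOUTH["L"],.004); go(p,Rt)
E
```

```text
t 7.22 eef [0.6243 0.1174 0.1972] open 0.0206 F [ 1.   0.2 -1.7]
shift cm [0.08 0.3  2.55] | 2.6 rot [-0.001  0.001  0.005] 0.005
```

Request:
carry_out --motion "-1 0.08 0.3 0.6 0 0 0.005; -1 0.08 0.3 1.4 0 0 0.005; -1 0.08 0.3 2.1 0 0 0.005; -1 0.08 0.3 2.5 0 0 0.005; -1 0.08 0.3 2.5 0 0 0.005"

```text
time: 7.63
eef_pos: [0.6133, 0.113, 0.1727]
ee_rot: [[0.898, 0.117, -0.424], [0.106, -0.993, -0.05], [-0.427, -0.0, -0.904]]
force: [-0.9, -0.6, -1.3]
opening: 0.0209
```

```bash
cat > ov.py <<'E'
from h import *
import sys
def draw(o,K,E,c0,ax,r,x0,y0,s,col):
    u=np.cross(ax,[0,1,0]);u/=np.linalg.norm(u);v=np.cross(ax,u)
    for a in np.linspace(0,2*np.pi,60):
        q=(proj(K,E,c0+r*(u*np.cos(a)+v*np.sin(a)))-[x0,y0]+.5)*s; cv2.circle(o,tuple(q.astype(int)),1,col,-1)
def ov(name,ms="LMR",y0=140,y1=290,x0=180,x1=380,nz=.091,xo=-.002):
    ax=-Rtool(PSI,TILT)[:,2]; s=ctrl.state(); d=ctrl.get_image("wrist"); K=np.array(d["K"]); Tc=np.array(d["tool_from_camera"])
    W=np.eye(4);W[:3,:3]=s["ee_rot"];W[:3,3]=s["eef_pos"];E=np.linalg.inv(W@Tc);T=np.linalg.inv(Tc)
    o=cv2.resize(d["image"][y0:y1,x0:x1],None,fx=4,fy=4,interpolation=2)
    for m in ms: draw(o,K,E,MOUTH[m],ax,.016,x0,y0,4,(0,0,255))
    for z,r,c in((nz-.048,.02,(255,0,0)),(nz-.005,.015,(0,255,0))): draw(o,K,T,np.array([xo,0,z]),np.array([0,0,1.]),r,x0,y0,4,c)
    cv2.imwrite("pics/"+name,o)
E
python3 - <<'E'
from ov import *
ov("z9.png"); p,Rt=gpose(MOUTH["L"],-.006); go(p,Rt)
E
```

```text
t 7.68 eef [0.614  0.113  0.1734] open 0.0208 F [ 0.1 -0.1 -2.5]
shift cm [ 0.05 -0.01  0.93] | 0.9 rot [-0.     0.003 -0.   ] 0.003
```

View pics/z9.png

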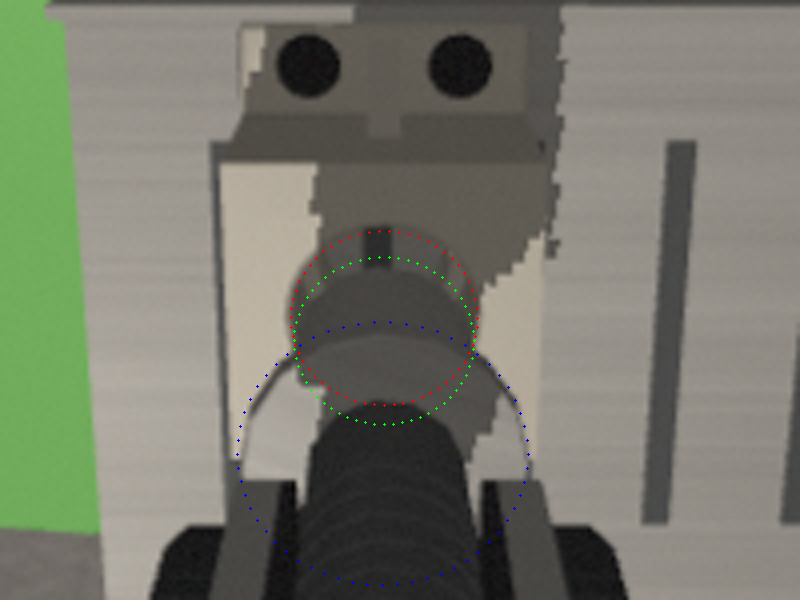

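```bash
python3 - <<'E'
from h import *
p,Rt=gpose(MOUTH["L"],-.008,xo=-.0038); go(p,Rt)
E
```

```text
t 7.68 eef [0.614  0.113  0.1734] open 0.0208 F [ 0.1 -0.1 -2.5]
shift cm [ 0.23 -0.01  1.13] | 1.2 rot [-0.     0.003 -0.   ] 0.003
```

Request:
carry_out --motion "-1 0.23 0 0.1 0 0 0; -1 0.23 0 0.4 0 0.003 0; -1 0.23 0 0.7 0 0.003 0; -1 0.23 0 1 0 0.003 0; -1 0.23 0 1.1 0 0.003 0"

```text
time: 8.1
eef_pos: [0.611, 0.1126, 0.1618]
ee_rot: [[0.9, 0.116, -0.421], [0.105, -0.993, -0.049], [-0.424, -0.0, -0.906]]
force: [-0.3, -1.0, -1.5]
opening: 0.0209
```

```bash
python3 - <<'E'
from ov import *
ov("z10.png",xo=-.0038); p,Rt=gpose(MOUTH["L"],-.015,xo=-.0038); go(p,Rt)
E
```

```text
t 8.15 eef [0.6109 0.1126 0.1618] open 0.0206 F [ 0.1 -0.5 -2.1]
shift cm [ 0.02 -0.02  0.66] | 0.7 rot [-0.     0.001 -0.   ] 0.001
```

View pics/z10.png

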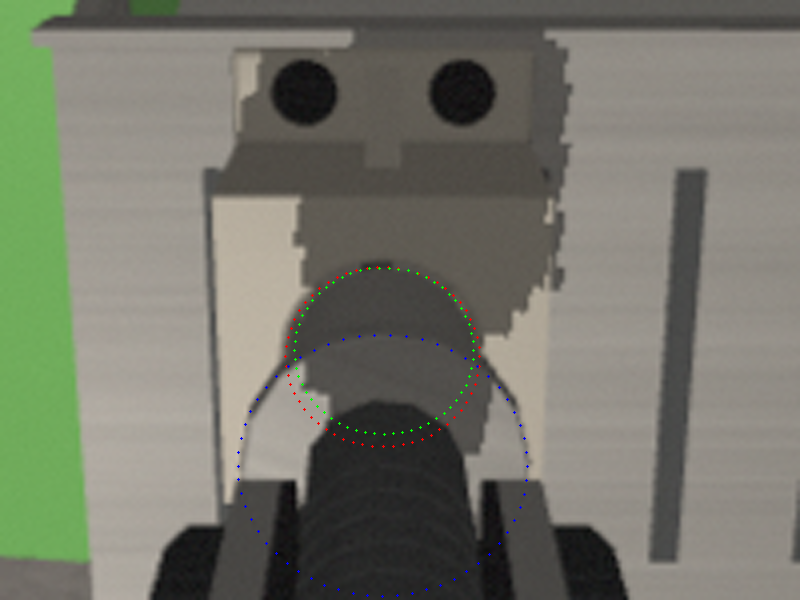

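Request:
carry_out --motion "-1 0 0 0.2 0 0 0; -1 0 0 0.4 0 0 0; -1 0 0 0.6 0 0 0; -1 0 0 0.8 0 0 0; -1 0 0 0.8 0 0 0"

```text
time: 8.57
eef_pos: [0.6071, 0.112, 0.1541]
ee_rot: [[0.899, 0.116, -0.422], [0.105, -0.993, -0.05], [-0.425, 0.0, -0.905]]
force: [0.1, -0.1, -1.7]
opening: 0.0208
```

```bash
python3 - <<'E'
from ov import *
ov("z11.png",xo=-.0038); p,Rt=gpose(MOUTH["L"],-.022,xo=-.0038); go(p,Rt)
E
```

```text
t 8.62 eef [0.6072 0.1121 0.1543] open 0.0206 F [ 0.6 -0.3 -1.5]
shift cm [ 0.04 -0.03  0.52] | 0.5 rot [-0.     0.002 -0.   ] 0.002
```

View pics/z11.png

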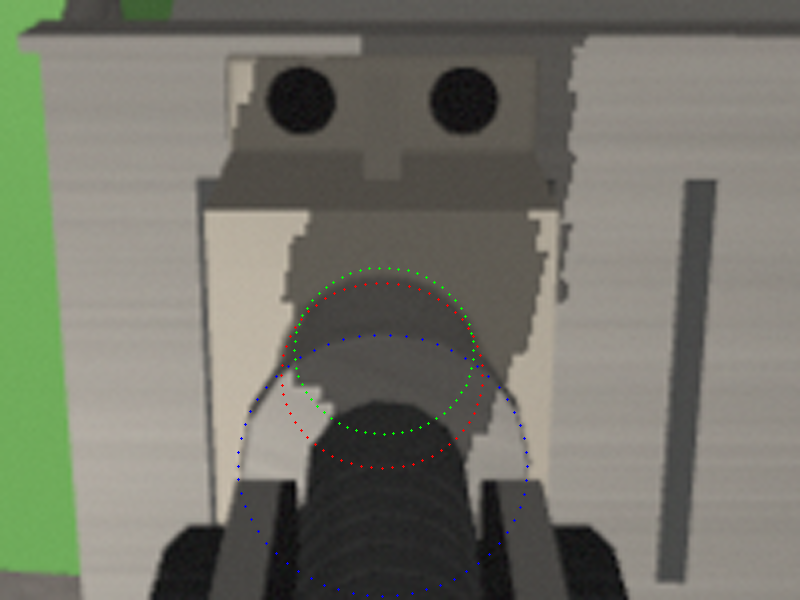

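Request:
carry_out --motion "-1 0.03 0 0.2 0 0 0; -1 0.03 0 0.4 0 0 0; -1 0.03 0 0.6 0 0 0; -1 0.03 0 0.75 0 0 0; -1 0.03 0 0.75 0 0 0"

```text
time: 9.03
eef_pos: [0.6039, 0.1116, 0.1469]
ee_rot: [[0.899, 0.117, -0.422], [0.105, -0.993, -0.05], [-0.425, 0.0, -0.905]]
force: [-0.6, 0.2, -2.2]
opening: 0.0202
```

```bash
python3 - <<'E'
from ov import *
p,Rt=gpose(MOUTH["L"],-.030,xo=-.0038); go(p,Rt)
E
```

```text
t 9.03 eef [0.6039 0.1116 0.1469] open 0.0202 F [-0.6  0.2 -2.2]
shift cm [ 0.03 -0.03  0.51] | 0.5 rot [ 0.     0.003 -0.   ] 0.003
```

Estimated depth is about 25 mm with no resistance. I'll go on in smaller steps.

Request:
carry_out --motion "-1 0.03 0 0.1 0 0 0; -1 0.03 0 0.2 0 0 0; -1 0.03 0 0.3 0 0 0; -1 0.03 0 0.4 0 0 0; -1 0.03 0 0.4 0 0 0"

```text
time: 9.45
eef_pos: [0.6023, 0.1114, 0.1429]
ee_rot: [[0.899, 0.117, -0.423], [0.105, -0.993, -0.05], [-0.426, 0.0, -0.905]]
force: [0.7, -0.5, -2.3]
opening: 0.0204
```

Request:
carry_out --motion "-1 0 0 0.1 0 0 0; -1 0 0 0.2 0 0 0; -1 0 0 0.3 0 0 0; -1 0 0 0.4 0 0 0; -1 0 0 0.4 0 0 0"

```text
time: 9.87
eef_pos: [0.6018, 0.1116, 0.141]
ee_rot: [[0.9, 0.116, -0.42], [0.105, -0.993, -0.049], [-0.423, -0.0, -0.906]]
force: [1.8, 0.9, 3.9]
opening: 0.0208
```

```bash
python3 - <<'E'
from ov import *
ov("z12.png",xo=-.0038);p,Rt=gpose(MOUTH["L"],-.030,xo=-.0038); go(p,Rt)
i,K,E=cam("scene");cv2.imwrite("pics/s12.png",cv2.resize(i[120:270,220:370],None,fx=4,fy=4,interpolation=2))
E
```

```text
t 9.92 eef [0.6019 0.1116 0.141 ] open 0.0208 F [2.5 0.4 5.8]
shift cm [-0.04 -0.01 -0.12] | 0.1 rot [-0.  0. -0.] 0.001
```

View pics/z12.png

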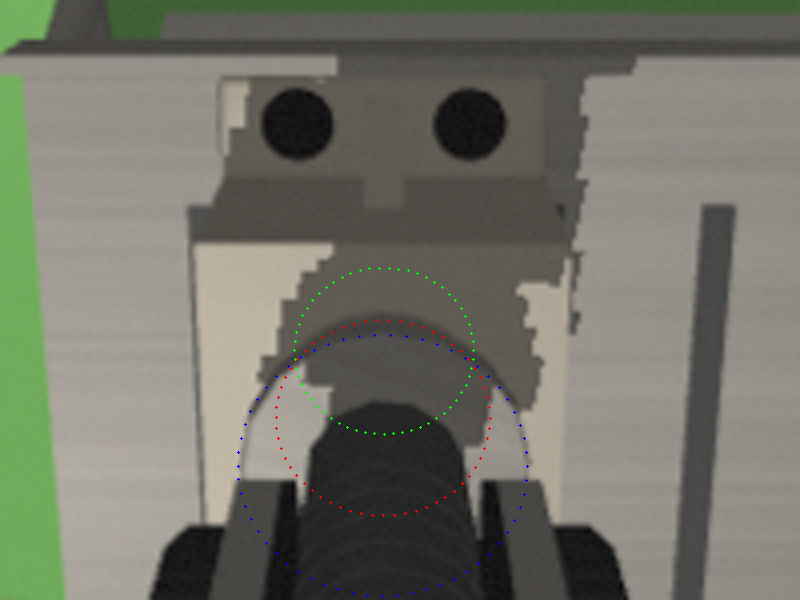

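View pics/s12.png

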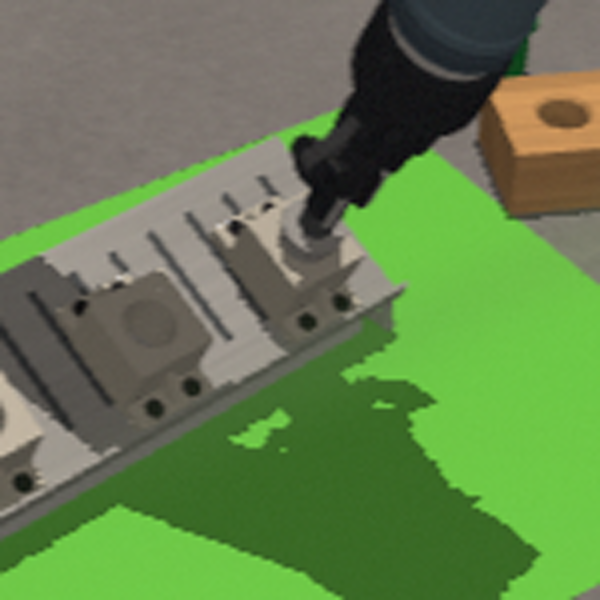

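Request:
carry_out --motion "-1 0 0 0.05 0 0 0; -1 0 0 0.1 0 0 0; -1 0 0 0.15 0 0 0; -1 0 0 0.2 0 0 0; -1 0 0 0.2 0 0 0"

```text
time: 10.38
eef_pos: [0.6019, 0.1116, 0.1408]
ee_rot: [[0.901, 0.116, -0.418], [0.105, -0.993, -0.049], [-0.421, -0.0, -0.907]]
force: [2.8, 0.3, 7.6]
opening: 0.0205
```

Hard stop: the axial force rises to about 10 N with no advance. The nose is about 31 mm below the mouth, where 30 mm means tight and 42 mm means home, and the collar is visibly clear of the top. The +y block is the tight one. Withdrawing along the bore.

Request:
carry_out --motion "-1 0 0 -1 0 0 0; -1 0 0 -3 0 0 0; -1 0 0 -5.5 0 0 0; -1 0 0 -8 0 0 0; -1 0 0 -10 0 0 0"

```text
time: 10.8
eef_pos: [0.6439, 0.1163, 0.2319]
ee_rot: [[0.9, 0.116, -0.419], [0.105, -0.993, -0.049], [-0.422, -0.0, -0.906]]
force: [0.9, 0.4, -0.6]
opening: 0.0207
```

```bash
python3 - <<'E'
from h import *
i,K,E=cam("wrist"); cv2.imwrite("pics/w13.png",i); np.savez("w13.npz",K=K,E=E)
go([.519,.367,.23],Rtool())
E
```

```text
t 10.85 eef [0.6468 0.1171 0.2358] open 0.0205 F [1.7 0.7 1.8]
shift cm [ -8.67 -26.29   4.63] | 28.1 rot [-0.002  0.428 -0.001] 0.428
```

View pics/w13.png

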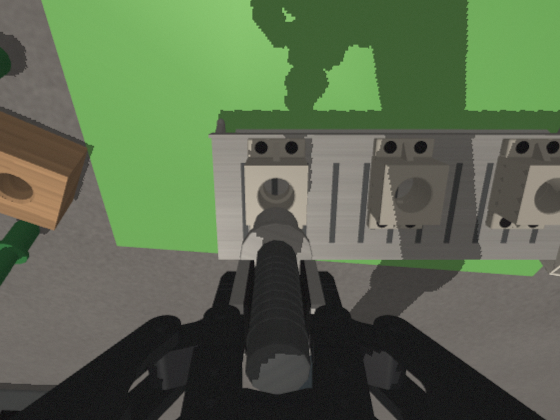

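Request:
carry_out --motion "-1 -1 -3 0.4 0 0.06 0; -1 -2.2 -6.7 0.9 0 0.14 0; -1 -3.3 -10.2 1.5 0 0.22 0; -1 -4.5 -13.8 2.1 0 0.3 0; -1 -5.6 -17.3 2.8 0 0.38 0"

```text
time: 11.27
eef_pos: [0.5626, 0.2828, 0.2327]
ee_rot: [[0.992, 0.115, -0.046], [0.115, -0.993, -0.004], [-0.047, -0.001, -0.999]]
force: [0.2, 0.5, -1.4]
opening: 0.0207
```

```bash
python3 - <<'E'
from h import *
go([.522,.367,.22],Rtool())
E
```

```text
t 11.27 eef [0.5626 0.2828 0.2327] open 0.0207 F [ 0.2  0.5 -1.4]
shift cm [-3.   -8.83  1.42] | 9.4 rot [-0.001  0.047 -0.001] 0.047
```

Request:
carry_out --motion "-1 -0.8 -2.5 0.1 0 0.03 0; -1 -1.8 -5.5 0.6 0 0.047 0; -1 -2.7 -8 1 0 0.047 0; -1 -3 -8.8 1.3 0 0.047 0; -1 -3 -8.8 1.3 0 0.047 0"

```text
time: 11.68
eef_pos: [0.5173, 0.3696, 0.2191]
ee_rot: [[0.992, 0.123, -0.005], [0.123, -0.992, 0.001], [-0.005, -0.001, -1.0]]
force: [-0.5, 0.4, -2.5]
opening: 0.0206
```

Request:
carry_out --motion "-1 0 0 0 0 0 0; -1 0 0 0 0 0 0; -1 0 0 0 0 0 0; -1 0 0 0 0 0 0; -1 0 0 0 0 0 0"

```text
time: 12.1
eef_pos: [0.5186, 0.368, 0.2191]
ee_rot: [[0.993, 0.12, -0.004], [0.12, -0.993, 0.0], [-0.004, -0.001, -1.0]]
force: [-0.1, 1.0, -1.9]
opening: 0.0208
```

```bash
python3 - <<'E'
from h import *
i,K,E=cam("wrist"); cv2.imwrite("pics/w14.png",i); np.savez("w14.npz",K=K,E=E)
cv2.imwrite("pics/z14.png",cv2.resize(i[120:420,180:380],None,fx=4,fy=4,interpolation=2)[:620])
cv2.imwrite("pics/z14b.png",cv2.resize(i[120:420,180:380],None,fx=4,fy=4,interpolation=2)[600:])
go([.522,.367,.22],Rtool())
E
```

```text
t 12.15 eef [0.5184 0.3684 0.2191] open 0.0207 F [-0.3  0.5 -1.1]
shift cm [ 0.34  0.18 -0.09] | 0.4 rot [-0.001  0.004  0.004] 0.006
```

View pics/z14.png

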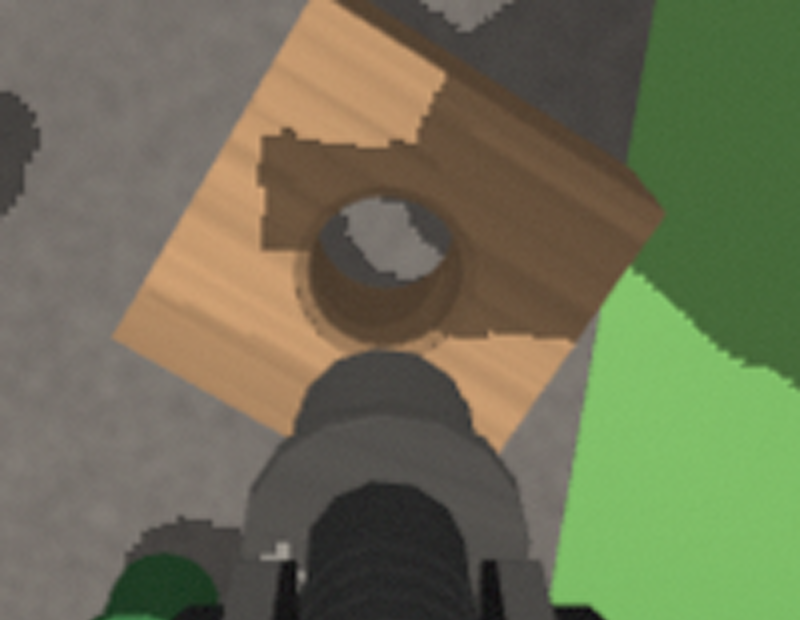

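View pics/z14b.png

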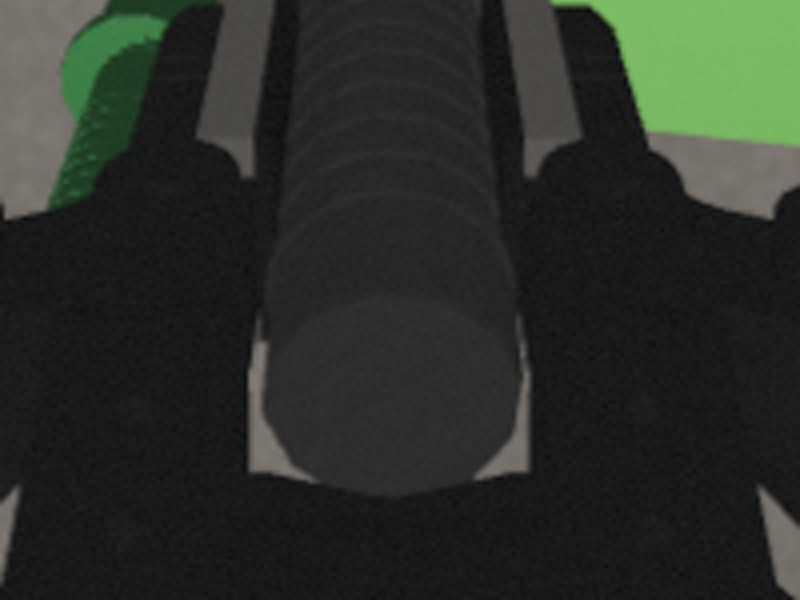

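```bash
python3 - <<'E'
from h import *
d=np.load("w14.npz");K,E=d["K"],d["E"]
f=lambda x,y:(x/4+179.6,y/4+119.6)
h=plane(K,E,f(379,270),.05); print(h.round(4),[plane(K,E,f(*q),.05).round(4) for q in ((295,270),(463,270),(379,187),(379,352))])
P=[plane(K,E,f(*q),.05) for q in ((322,-5),(664,212),(500,452),(113,337))]; print("c",np.mean(P[1::2],0).round(4))
Rt=Rtool(); p=h-Rt[:,0]*-.0038; p[2]=.15; go(p,Rt)
E
```

```text
[0.519  0.3698 0.05  ] [array([0.5167, 0.3883, 0.05  ]), array([0.5213, 0.3513, 0.05  ]), array([0.5376, 0.372 , 0.05  ]), array([0.4999, 0.3675, 0.05  ])]
c [0.5179 0.3685 0.05  ]
t 12.15 eef [0.5184 0.3684 0.2191] open 0.0207 F [-0.3  0.5 -1.1]
shift cm [ 0.49 -0.12  6.91] | 6.9 rot [-0.001  0.004  0.004] 0.006
```

Request:
carry_out --motion "-1 0.35 0 1 0 0.004 0.004; -1 0.35 0 3 0 0.004 0.004; -1 0.35 0 5 0 0.004 0.004; -1 0.35 0 6.5 0 0.004 0.004; -1 0.35 0 6.5 0 0.004 0.004"

```text
time: 12.57
eef_pos: [0.5196, 0.3661, 0.1492]
ee_rot: [[0.993, 0.116, -0.007], [0.116, -0.993, -0.004], [-0.007, 0.003, -1.0]]
force: [-0.4, -0.8, -2.5]
opening: 0.0207
```

```bash
python3 - <<'E'
from h import *
i,K,E=cam("wrist"); cv2.imwrite("pics/z15.png",cv2.resize(i[120:420,180:380],None,fx=4,fy=4,interpolation=2)[:600])
go([.5215,.3684,.13],Rtool())
E
```

```text
t 12.62 eef [0.5204 0.3671 0.1513] open 0.0206 F [-0.7 -0.7 -2.2]
shift cm [ 0.13 -0.13  2.13] | 2.1 rot [ 0.002  0.005 -0.001] 0.005
```

View pics/z15.png

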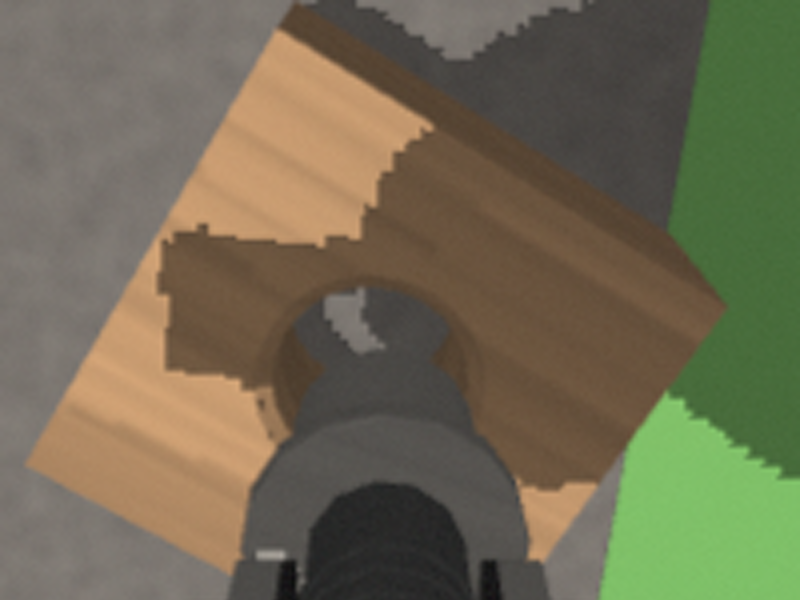

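```bash
python3 - <<'E'
from fitg import *
s=ctrl.state(); d=ctrl.get_image("wrist"); K=np.array(d["K"]);Tc=np.array(d["tool_from_camera"])
W=np.eye(4);W[:3,:3]=[[0.993,0.116,-.007],[.116,-.993,-.004],[-.007,.003,-1]];W[:3,3]=[0.5196,0.3661,0.1492]
E=np.linalg.inv(W@Tc); f=lambda x,y:(x/4+179.6,y/4+119.6)
for q in ((257,375),(480,375),(369,275)): print(plane(K,E,f(*q),.05).round(4))
# corners of top: left (27,465), right (723,312), top(277,28)
P=[plane(K,E,f(*q),.05) for q in ((27,465),(723,312),(277,28))]; print(np.round(P,4),((P[0]+P[1])/2).round(4))
T=np.linalg.inv(Tc)
for nz in (.091,.094):
  for xo in (-.002,-.004,-.006):
    g=[proj(K,T,[xo+r,0,z]) for r,z in((.02,nz-.048),(.015,nz-.005),(.012,nz))]
    print(nz,xo,[((v-[180,120]+.5)*4).round(0).tolist() for v in g])
print(s["eef_pos"],s["ee_rot"])
E
```

```text
[0.5179 0.3881 0.05  ]
[0.5224 0.3494 0.05  ]
[0.5381 0.3707 0.05  ]
[[0.496  0.4274 0.05  ]
 [0.5387 0.3095 0.05  ]
 [0.5774 0.39   0.05  ]] [0.5174 0.3684 0.05  ]
0.091 -0.002 [[384.0, 402.0], [385.0, 337.0], [385.0, 344.0]]
0.091 -0.004 [[384.0, 416.0], [385.0, 348.0], [385.0, 356.0]]
0.091 -0.006 [[384.0, 430.0], [385.0, 360.0], [385.0, 367.0]]
0.094 -0.002 [[384.0, 394.0], [385.0, 331.0], [385.0, 339.0]]
0.094 -0.004 [[384.0, 407.0], [385.0, 342.0], [385.0, 350.0]]
0.094 -0.006 [[384.0, 421.0], [385.0, 354.0], [385.0, 361.0]]
[0.52043209 0.36705288 0.15127539] [[ 0.99323384  0.11603252 -0.00479497]
 [ 0.11602204 -0.99324371 -0.0024103 ]
 [-0.00504224  0.00183767 -0.9999856 ]]
```

```bash
python3 - <<'E'
from h import *
go([.5225,.369,.13],Rtool())
E
```

```text
t 12.67 eef [0.5214 0.3682 0.1531] open 0.0206 F [-0.2 -0.4 -1.1]
shift cm [ 0.12 -0.07  2.31] | 2.3 rot [-0.     0.002 -0.001] 0.002
```

Request:
carry_out --motion "-1 0.12 -0.07 0.3 0 0.002 0; -1 0.12 -0.07 0.8 0 0.002 0; -1 0.12 -0.07 1.3 0 0.002 0; -1 0.12 -0.07 1.8 0 0.002 0; -1 0.12 -0.07 2 0 0.002 0"

```text
time: 13.08
eef_pos: [0.5222, 0.3687, 0.1323]
ee_rot: [[0.993, 0.116, -0.001], [0.116, -0.993, -0.001], [-0.001, 0.0, -1.0]]
force: [-0.1, -0.7, -1.5]
opening: 0.0207
```

```bash
python3 - <<'E'
from h import *
go([.5225,.369,.11],Rtool())
i,K,E=cam("wrist"); cv2.imwrite("pics/z16.png",cv2.resize(i[120:420,180:380],None,fx=4,fy=4,interpolation=2)[:600])
E
```

```text
t 13.08 eef [0.5222 0.3687 0.1323] open 0.0207 F [-0.1 -0.7 -1.5]
shift cm [ 0.04 -0.03  2.23] | 2.2 rot [ 0.     0.001 -0.   ] 0.001
```

View pics/z16.png

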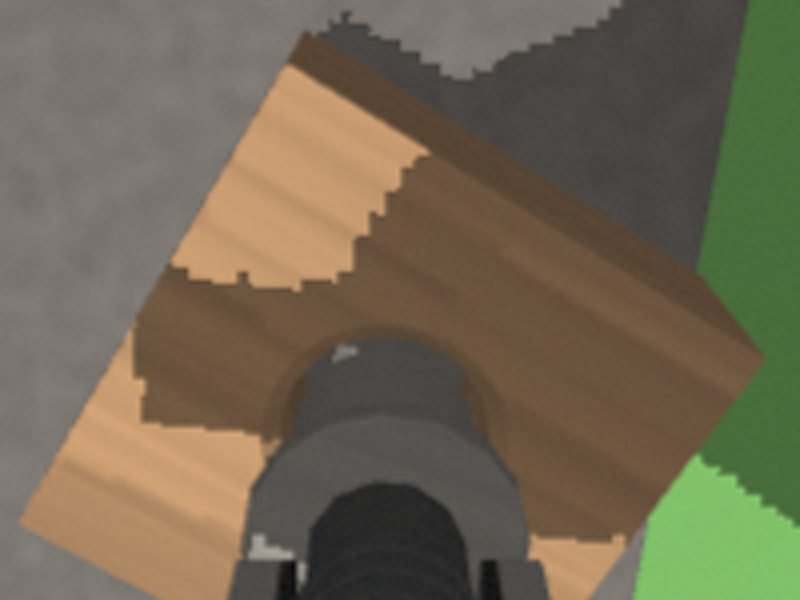

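Request:
carry_out --motion "-1 0 0 0.5 0 0 0; -1 0 0 1.1 0 0 0; -1 0 0 1.7 0 0 0; -1 0 0 2.3 0 0 0; -1 0 0 2.6 0 0 0"

```text
time: 13.55
eef_pos: [0.5213, 0.3679, 0.1046]
ee_rot: [[0.993, 0.116, -0.003], [0.116, -0.993, -0.002], [-0.003, 0.002, -1.0]]
force: [-0.4, -0.2, -2.0]
opening: 0.0205
```

Request:
carry_out --motion "-1 0 0 0.2 0 0 0; -1 0 0 0.4 0 0 0; -1 0 0 0.6 0 0 0; -1 0 0 0.7 0 0 0; -1 0 0 0.7 0 0 0"

```text
time: 13.97
eef_pos: [0.5213, 0.3679, 0.0975]
ee_rot: [[0.993, 0.116, -0.003], [0.116, -0.993, -0.002], [-0.003, 0.002, -1.0]]
force: [-0.2, -0.9, -1.7]
opening: 0.0204
```

```bash
python3 - <<'E'
from h import *
go([.5225,.369,.097],Rtool())
i,K,E=cam("wrist"); cv2.imwrite("pics/z17.png",cv2.resize(i[120:420,180:380],None,fx=4,fy=4,interpolation=2)[:600])
E
```

```text
t 13.97 eef [0.5213 0.3679 0.0975] open 0.0204 F [-0.2 -0.9 -1.7]
shift cm [ 0.13 -0.09  0.04] | 0.2 rot [ 0.002  0.003 -0.   ] 0.004
```

View pics/z17.png

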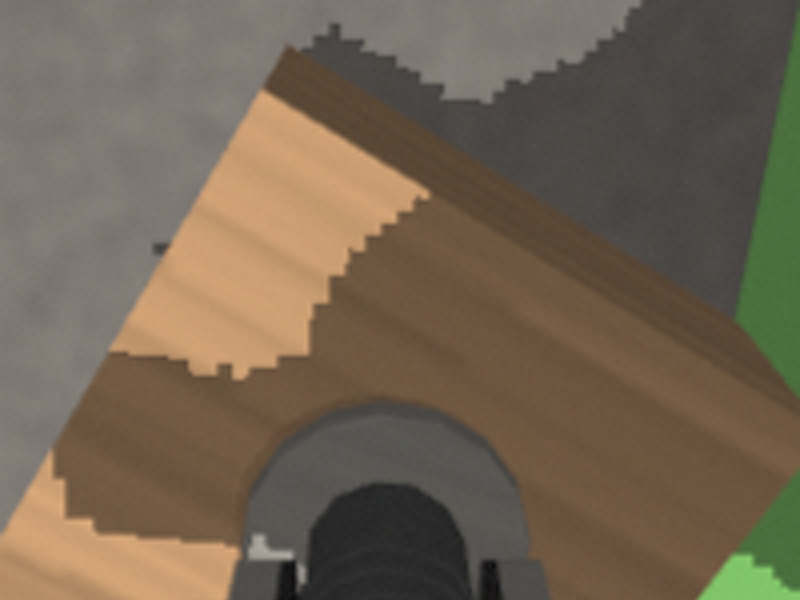

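Request:
carry_out --motion "-1 0 0 0.1 0 0 0; -1 0 0 0.2 0 0 0; -1 0 0 0.2 0 0 0; 0.2 0 0 0.2 0 0 0; 0.2 0 0 0.2 0 0 0"

```text
time: 14.43
eef_pos: [0.5218, 0.3684, 0.096]
ee_rot: [[0.993, 0.116, -0.002], [0.116, -0.993, -0.001], [-0.002, 0.001, -1.0]]
force: [-0.6, 0.5, 0.1]
opening: 0.0439
```

Request:
carry_out --motion "0.2 0 0 0.1 0 0 0; 0.2 0 0 -1 0 0 0; 0.2 0 0 -3.5 0 0 0; 0.2 0 0 -7 0 0 0; 0.2 0 0 -10.5 0 0 0"

```text
time: 14.85
eef_pos: [0.5212, 0.3679, 0.2015]
ee_rot: [[0.993, 0.116, -0.004], [0.116, -0.993, -0.002], [-0.004, 0.002, -1.0]]
force: [-0.3, -0.1, 0.5]
opening: 0.0514
```

```bash
python3 - <<'E'
from h import *
i,K,E=cam("wrist"); cv2.imwrite("pics/w18.png",i); np.savez("w18.npz",K=K,E=E)
i,_,_=cam("scene");cv2.imwrite("pics/s18.png",cv2.resize(i[60:220,300:460],None,fx=3.5,fy=3.5))
go([.5225,.369,.097],Rtool())
E
```

```text
t 14.95 eef [0.5256 0.3725 0.2096] open 0.0513 F [0.7 1.7 1.2]
shift cm [-0.47  0.39 11.26] | 11.3 rot [-0.007 -0.011 -0.   ] 0.013
```

View pics/w18.png

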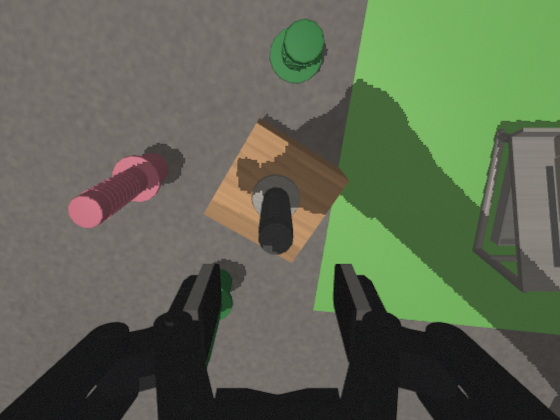

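View pics/s18.png

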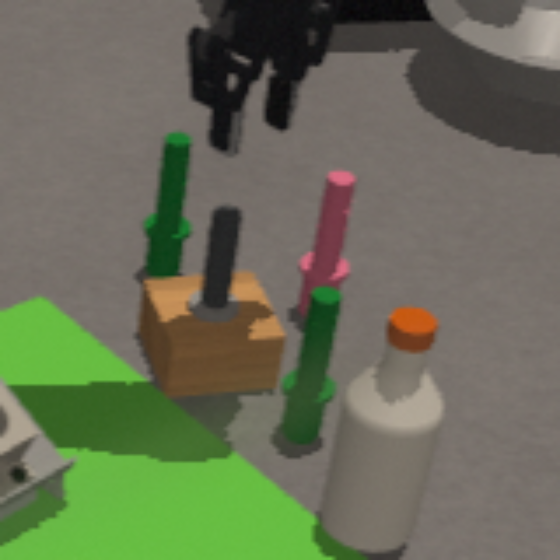

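The gauge is seated upright in its stand. Next is the +y block.

```bash
python3 - <<'E'
from h import *
Rt=Rtool(PSI,TILT); a=-Rt[:,2]; p=MOUTH["L"]+a*.06; print(p); go(p,Rt)
E
```

```text
[0.59818392 0.11125843 0.14287847]
t 14.95 eef [0.5256 0.3725 0.2096] open 0.0513 F [0.7 1.7 1.2]
shift cm [ 4.1  26.83  6.54] | 27.9 rot [-0.007 -0.447  0.001] 0.448
```

Request:
carry_out --motion "0.2 0.4 2.5 0 0 -0.06 0; 0.2 1 6.2 0 0 -0.14 0; 0.5 1.6 10 0 0 -0.22 0; 1 2.2 13.7 0.3 0 -0.3 0; 1 2.8 17.5 1.5 -0.005 -0.38 0"

```text
time: 15.37
eef_pos: [0.5762, 0.2011, 0.197]
ee_rot: [[0.927, 0.117, -0.356], [0.111, -0.993, -0.038], [-0.358, -0.004, -0.934]]
force: [2.5, 0.8, 1.4]
opening: 0.084
```

```bash
python3 - <<'E'
from h import *
Rt=Rtool(PSI,TILT); a=-Rt[:,2]; p=MOUTH["L"]+a*.06; go(p,Rt)
E
```

```text
t 15.37 eef [0.5762 0.2011 0.197 ] open 0.084 F [2.5 0.8 1.4]
shift cm [2.98 9.2  4.62] | 10.7 rot [-0.003 -0.07   0.002] 0.071
```

Request:
carry_out --motion "1 0.9 2.8 1 0 -0.03 0; 1 1.9 6 2.3 0 -0.06 0; 1 2.8 8.7 3.6 0 -0.07 0; 1 2.98 9.2 4.5 0 -0.07 0; 1 2.98 9.2 4.5 0 -0.07 0"

```text
time: 15.78
eef_pos: [0.598, 0.1062, 0.1408]
ee_rot: [[0.899, 0.111, -0.424], [0.1, -0.994, -0.047], [-0.427, -0.0, -0.904]]
force: [-1.4, -0.1, -0.9]
opening: 0.0855
```

Request:
carry_out --motion "1 0 0 0 0 0 0; 1 0 0 0 0 0 0; 1 0 0 0 0 0 0; 1 0 0 0 0 0 0; 1 0 0 0 0 0 0"

```text
time: 16.2
eef_pos: [0.5982, 0.108, 0.142]
ee_rot: [[0.899, 0.113, -0.422], [0.103, -0.994, -0.047], [-0.425, -0.001, -0.905]]
force: [0.7, -0.5, 0.2]
opening: 0.0851
```

```bash
python3 - <<'E'
from ov import *
ov("z19.png",y0=100,y1=400,x0=140,x1=420)
o=cv2.imread("pics/z19.png"); cv2.imwrite("pics/z19.png",cv2.resize(o,None,fx=.5,fy=.5,interpolation=3))
Rt=Rtool(PSI,TILT); a=-Rt[:,2]; p=MOUTH["L"]-a*.0245; go(p,Rt)
E
```

```text
t 16.25 eef [0.5982 0.1076 0.1417] open 0.0852 F [0.3 0.9 0.1]
shift cm [ 0.02 -0.34  8.33] | 8.3 rot [-0.003  0.003 -0.003] 0.005
```

View pics/z19.png

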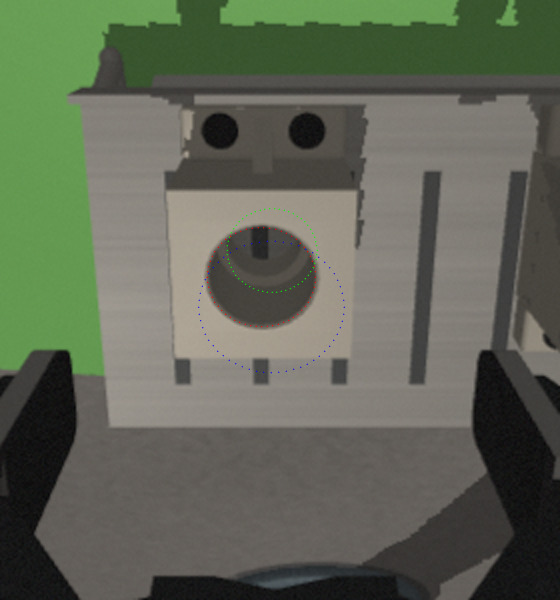

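Request:
carry_out --motion "1 0 -0.3 0.5 0 0 0; 1 0 -0.34 2 0 0.003 -0.003; 1 0 -0.34 3.5 0 0.003 -0.003; 1 0 -0.34 4.5 0 0.003 -0.003; 1 0 -0.34 4.5 0 0.003 -0.003"

```text
time: 16.67
eef_pos: [0.576, 0.1086, 0.0987]
ee_rot: [[0.898, 0.116, -0.425], [0.106, -0.993, -0.048], [-0.428, -0.002, -0.904]]
force: [-0.0, 0.5, -0.6]
opening: 0.0851
```

```bash
python3 - <<'E'
from h import *
Rt=Rtool(PSI,TILT); a=-Rt[:,2]; p=MOUTH["L"]-a*.0245; go(p,Rt)
E
```

```text
t 16.67 eef [0.576  0.1086 0.0987] open 0.0851 F [-0.   0.5 -0.6]
shift cm [0.18 0.   3.5 ] | 3.5 rot [-0.002  0.005  0.   ] 0.006
```

Request:
carry_out --motion "1 0.1 0 1 0 0.003 0; 1 0.18 0 2 0 0.005 0; 1 0.18 0 3 0 0.005 0; 1 0.18 0 3.5 0 0.005 0; 1 0.18 0 3.5 0 0.005 0"

```text
time: 17.08
eef_pos: [0.5611, 0.1067, 0.0648]
ee_rot: [[0.899, 0.116, -0.423], [0.106, -0.993, -0.048], [-0.426, -0.002, -0.905]]
force: [-0.1, 0.1, -0.2]
opening: 0.0854
```

Request:
carry_out --motion "1 0 0 0 0 0 0; -1 0 0 0 0 0 0; -1 0 0 0 0 0 0; -1 0 0 0 0 0 0; -1 0 0 0 0 0 0" --newtons 40

```text
time: 17.5
eef_pos: [0.562, 0.1069, 0.0653]
ee_rot: [[0.899, 0.116, -0.421], [0.106, -0.993, -0.048], [-0.424, -0.002, -0.906]]
force: [1.5, 0.3, 0.7]
opening: 0.0537
```

```bash
python3 - <<'E'
from h import *
i,K,E=cam("wrist"); cv2.imwrite("pics/w20.png",i)
Rt=Rtool(PSI,TILT); a=-Rt[:,2]; p=MOUTH["L"]-a*.0245; go(p,Rt)
E
```

```text
t 17.55 eef [0.562  0.1069 0.0653] open 0.0536 F [1.9 0.2 1.1]
shift cm [ 0.02 -0.01 -0.12] | 0.1 rot [-0.002  0.002  0.   ] 0.003
```

View pics/w20.png

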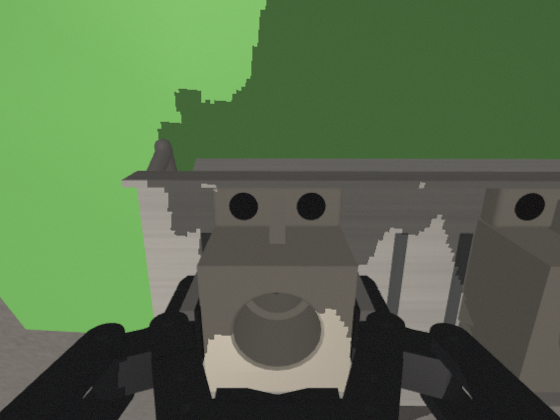

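Request:
carry_out --motion "-1 0 0 -1 0 0 0; -1 0 0 -3 0 0 0; -1 0 0 -6.5 0 0 0; -1 0 0 -10 0 0 0; -1 0 0 -13.5 0 0 0"

```text
time: 17.97
eef_pos: [0.6191, 0.1132, 0.189]
ee_rot: [[0.899, 0.116, -0.422], [0.106, -0.993, -0.048], [-0.425, -0.002, -0.905]]
force: [0.6, 0.6, -1.6]
opening: 0.0534
```

```bash
python3 - <<'E'
from h import *
i,K,E=cam("wrist"); cv2.imwrite("pics/w21.png",i)
go([.55,-.2,.22],Rtool())
E
```

```text
t 18.02 eef [0.6253 0.1147 0.1966] open 0.0534 F [5.7 1.3 4.6]
shift cm [-11.11  30.39   2.33] | 32.4 rot [-0.004  0.424 -0.001] 0.424
```

View pics/w21.png

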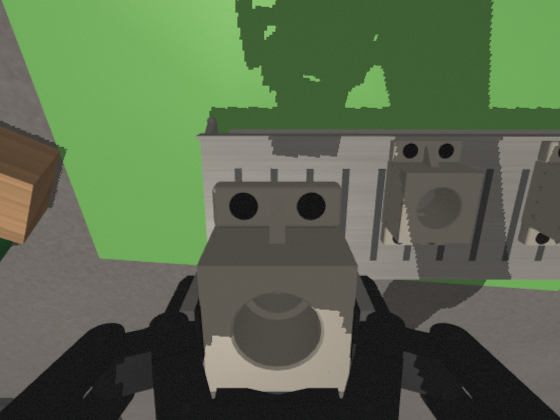

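Request:
carry_out --motion "-1 -1 2.2 -0.3 0 0.04 0; -1 -2.3 5.8 0 0 0.12 0; -1 -3.7 9.4 0.4 0 0.2 0; -1 -5 13 0.8 0 0.28 0; -1 -6.4 16.7 1.2 0 0.36 0"

```text
time: 18.43
eef_pos: [0.5813, -0.0597, 0.2122]
ee_rot: [[0.992, 0.116, -0.059], [0.116, -0.993, -0.004], [-0.059, -0.003, -0.998]]
force: [0.1, -0.3, -0.5]
opening: 0.0534
```

```bash
python3 - <<'E'
from h import *
go([.505,-.38,.2],Rtool(np.radians(0)))
E
```

```text
t 18.43 eef [ 0.5813 -0.0597  0.2122] open 0.0534 F [ 0.1 -0.3 -0.5]
shift cm [-11.19  30.93   1.8 ] | 32.9 rot [0.001 0.06  0.116] 0.13
```

Request:
carry_out --motion "-1 -1.2 3.5 -0.2 0 0.02 0.02; -1 -2.5 7.2 -0.2 0 0.04 0.04; -1 -3.9 10.9 -0.1 0 0.06 0.06; -1 -5.2 14.6 0 0 0.06 0.08; -1 -6.5 18.3 0.2 0 0.06 0.1"

```text
time: 18.85
eef_pos: [0.5366, -0.2508, 0.2144]
ee_rot: [[1.0, 0.015, 0.001], [0.015, -1.0, -0.001], [0.001, 0.001, -1.0]]
force: [1.7, -0.0, -1.5]
opening: 0.0536
```

```bash
python3 - <<'E'
from h import *
go([.505,-.38,.16],Rtool(np.radians(0)))
E
```

```text
t 18.85 eef [ 0.5366 -0.2508  0.2144] open 0.0536 F [ 1.7 -0.  -1.5]
shift cm [-3.35 12.87  5.45] | 14.4 rot [ 0.001 -0.001  0.015] 0.015
```

Request:
carry_out --motion "-1 -1 3.8 0.5 0 0 0.01; -1 -2 7.5 1.2 0 0 0.015; -1 -3 11 2.5 0 0 0.015; -1 -3.35 12.8 4 0 0 0.015; -1 -3.35 12.8 5.4 0 0 0.015"

```text
time: 19.27
eef_pos: [0.501, -0.3877, 0.1602]
ee_rot: [[1.0, -0.011, -0.001], [-0.011, -1.0, -0.006], [-0.001, 0.006, -1.0]]
force: [-1.0, -0.9, -1.2]
opening: 0.0534
```

Request:
carry_out --motion "-1 0 0 0 0 0 0; -1 0 0 0 0 0 0; -1 0 0 0 0 0 0; -1 0 0 0 0 0 0; -1 0 0 0 0 0 0"

```text
time: 19.68
eef_pos: [0.5027, -0.3863, 0.1616]
ee_rot: [[1.0, -0.008, 0.001], [-0.008, -1.0, -0.006], [0.001, 0.006, -1.0]]
force: [0.1, -0.3, -0.6]
opening: 0.0535
```

```bash
python3 - <<'E'
from h import *
i,K,E=cam("wrist"); cv2.imwrite("pics/w22.png",i); np.savez("w22.npz",K=K,E=E)
i,K,E=cam("scene"); cv2.imwrite("pics/s22.png",cv2.resize(i[150:350,30:230],None,fx=3,fy=3,interpolation=2))
go([.505,-.38,.06],Rtool(np.radians(0)))
E
```

```text
t 19.78 eef [ 0.5021 -0.3867  0.1612] open 0.0534 F [ 0.3 -1.4 -0.8]
shift cm [ 0.28 -0.74 10.12] | 10.2 rot [ 0.006 -0.    -0.009] 0.011
```

View pics/w22.png

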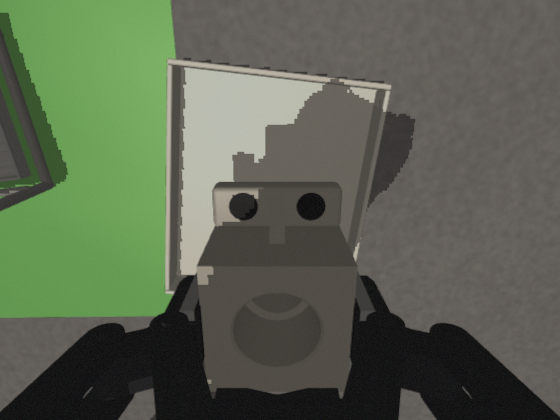

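View pics/s22.png

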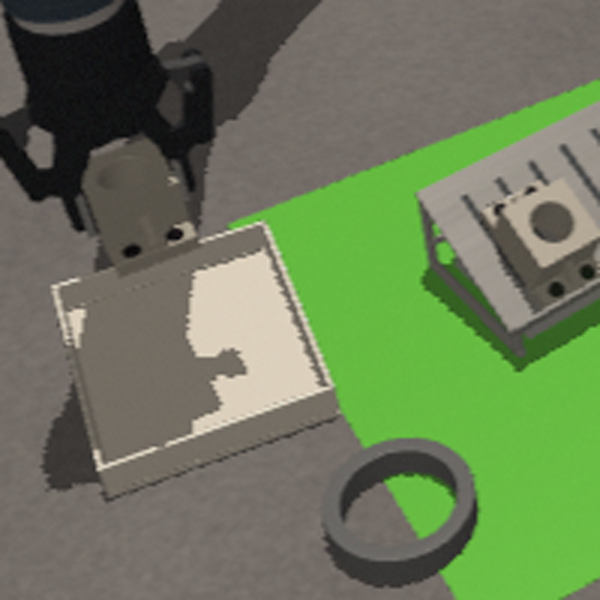

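```bash
python3 - <<'E'
from h import *
d=np.load("w22.npz");K,E=d["K"],d["E"]
A=plane(K,E,(170,62),.03);B=plane(K,E,(390,87),.03); m=(A+B)/2; y=(A-B)/np.linalg.norm(A-B); x=np.array([y[1],-y[0],0]); c=m-x*.094
print(A.round(3),B.round(3),np.linalg.norm(A-B).round(3),c.round(4),np.degrees(np.arctan2(y[0],y[1])))
go([.504,-.381,.05],Rtool(0.))
E
```

```text
[ 0.605 -0.314  0.03 ] [ 0.587 -0.469  0.03 ] 0.155 [ 0.5028 -0.3808  0.03  ] 6.48043080239398
t 19.78 eef [ 0.5021 -0.3867  0.1612] open 0.0534 F [ 0.3 -1.4 -0.8]
shift cm [ 0.18 -0.64 11.12] | 11.1 rot [ 0.006 -0.    -0.009] 0.011
```

Request:
carry_out --motion "-1 0.1 -0.3 2 0.003 0 -0.009; -1 0.18 -0.6 5 0.006 0 -0.009; -1 0.18 -0.64 8 0.006 0 -0.009; -1 0.18 -0.64 10.5 0.006 0 -0.009; -1 0.18 -0.64 11.1 0.006 0 -0.009"

```text
time: 20.2
eef_pos: [0.5011, -0.3784, 0.0458]
ee_rot: [[1.0, 0.001, -0.006], [0.001, -1.0, 0.005], [-0.006, -0.005, -1.0]]
force: [-1.0, 0.8, -2.4]
opening: 0.0534
```

Request:
carry_out --motion "-1 0 0 0.5 0 0 0; -1 0 0 1 0 0 0; -1 0 0 1.5 0 0 0; -1 0 0 1.8 0 0 0; -1 0 0 1.8 0 0 0"

```text
time: 20.62
eef_pos: [0.5014, -0.3787, 0.0283]
ee_rot: [[1.0, 0.001, -0.006], [0.001, -1.0, 0.004], [-0.006, -0.004, -1.0]]
force: [-0.5, 0.1, -0.7]
opening: 0.0534
```

```bash
python3 - <<'E'
from h import *
go([.504,-.381,.0235],Rtool(0.))
E
```

```text
t 20.62 eef [ 0.5014 -0.3787  0.0283] open 0.0534 F [-0.5  0.1 -0.7]
shift cm [0.26 0.23 0.48] | 0.6 rot [-0.004  0.006  0.001] 0.007
```

Request:
carry_out --motion "-1 0 0 0.1 0 0.003 0; -1 0 0 0.2 0 0.006 0; -1 0 0 0.3 0 0.006 0; -1 0 0 0.4 0 0.006 0; -1 0 0 0.4 0 0.006 0"

```text
time: 21.03
eef_pos: [0.5013, -0.3787, 0.0242]
ee_rot: [[1.0, 0.001, 0.0], [0.001, -1.0, 0.004], [0.0, -0.004, -1.0]]
force: [-0.9, -0.5, -1.4]
opening: 0.0535
```

```bash
python3 - <<'E'
from h import *
go([.504,-.381,.0235],Rtool(0.))
i,K,E=cam("wrist"); cv2.imwrite("pics/w23.png",i)
i,K,E=cam("scene"); cv2.imwrite("pics/s23.png",cv2.resize(i[150:350,30:230],None,fx=3,fy=3,interpolation=2))
E
```

```text
t 21.03 eef [ 0.5013 -0.3787  0.0242] open 0.0535 F [-0.9 -0.5 -1.4]
shift cm [0.27 0.23 0.07] | 0.4 rot [-0.004 -0.     0.001] 0.004
```

View pics/s23.png

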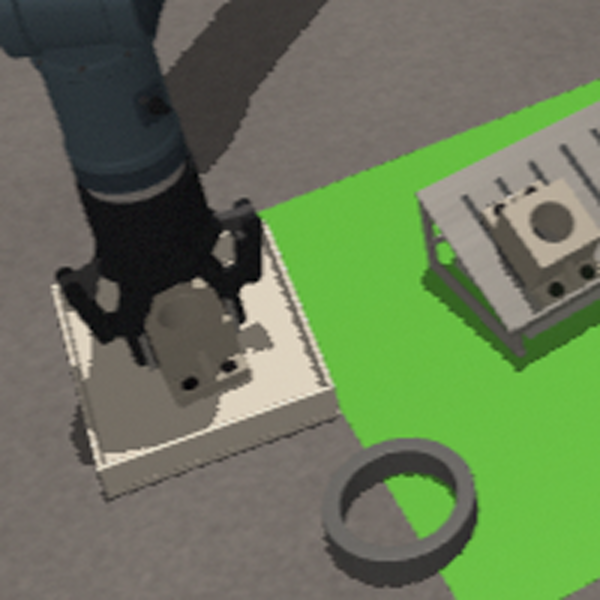

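Request:
carry_out --motion "-1 0 0 0.06 0 0 0; -1 0 0 0.12 0 0 0; -1 0 0 0.18 0 0 0; -1 0 0 0.25 0 0 0; -1 0 0 0.25 0 0 0"

```text
time: 21.55
eef_pos: [0.5014, -0.3786, 0.0221]
ee_rot: [[1.0, 0.001, 0.0], [0.001, -1.0, 0.004], [0.0, -0.004, -1.0]]
force: [-0.5, -0.2, 0.9]
opening: 0.0537
```

Request:
carry_out --motion "-1 0 0 0.05 0 0 0; -1 0 0 0.1 0 0 0; -1 0 0 0.15 0 0 0; -1 0 0 0.15 0 0 0; -1 0 0 0.15 0 0 0"

```text
time: 21.97
eef_pos: [0.5015, -0.3786, 0.0219]
ee_rot: [[1.0, 0.001, -0.0], [0.001, -1.0, 0.004], [-0.0, -0.004, -1.0]]
force: [-3.0, 0.8, 6.6]
opening: 0.0539
```

Floor contact, about 7 N. Releasing.

Request:
carry_out --motion "-1 0 0 -0.05 0 0 0; 0.5 0 0 -0.05 0 0 0; 0.7 0 0 -0.05 0 0 0; 0.7 0 0 -0.05 0 0 0; 0.7 0 0 -0.1 0 0 0"

```text
time: 22.38
eef_pos: [0.5014, -0.3786, 0.0226]
ee_rot: [[1.0, 0.001, -0.001], [0.001, -1.0, 0.004], [-0.001, -0.004, -1.0]]
force: [-0.1, 0.6, 0.0]
opening: 0.0725
```

Request:
carry_out --motion "0.7 0 0 -1 0 0 0; 0.7 0 0 -3.5 0 0 0; 0.7 0 0 -7 0 0 0; 0.7 0 0 -11 0 0 0; 0.7 0 0 -15 0 0 0"

```text
time: 22.8
eef_pos: [0.5009, -0.3787, 0.1741]
ee_rot: [[1.0, 0.001, -0.002], [0.001, -1.0, 0.005], [-0.002, -0.005, -1.0]]
force: [1.1, -0.3, 0.9]
opening: 0.0725
```

Request:
carry_out --motion "0.7 0 2 -2 0 0 0; 0.7 -2 5 -4 0 0 0; 0.7 -4 8 -5 0 0 0; 0.7 -5 11 -5 0 0 0; 0.7 -5 11 -5 0 0 0"

```text
time: 23.22
eef_pos: [0.4446, -0.4993, 0.2259]
ee_rot: [[1.0, -0.012, -0.003], [-0.012, -1.0, -0.004], [-0.003, 0.004, -1.0]]
force: [-1.2, -2.1, -0.6]
opening: 0.0726
```

```bash
python3 - <<'E'
from h import *
go([.504,-.381,.0235],Rtool(0.))
for n in("wrist","scene","top"):
    i,K,E=cam(n); cv2.imwrite(f"pics/end_{n}.png",i if n=="wrist" else cv2.resize(i[80:310,40:440] if n=="scene" else i[140:310,110:460],None,fx=2,fy=2,interpolation=2)); np.savez(f"end_{n}.npz",K=K,E=E)
E
```

```text
t 23.22 eef [ 0.4446 -0.4993  0.2259] open 0.0726 F [-1.2 -2.1 -0.6]
shift cm [  5.86 -11.99  20.17] | 24.2 rot [ 0.004  0.003 -0.012] 0.013
```

View pics/end_wrist.png

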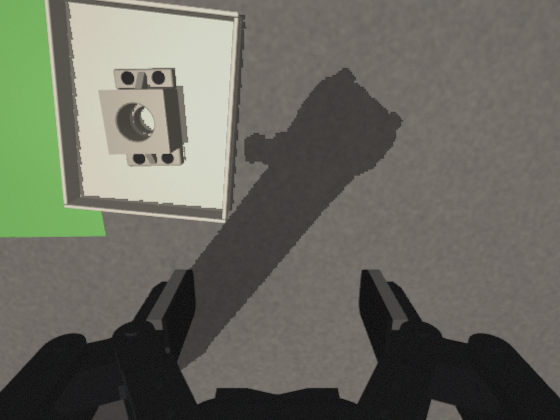

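View pics/end_scene.png

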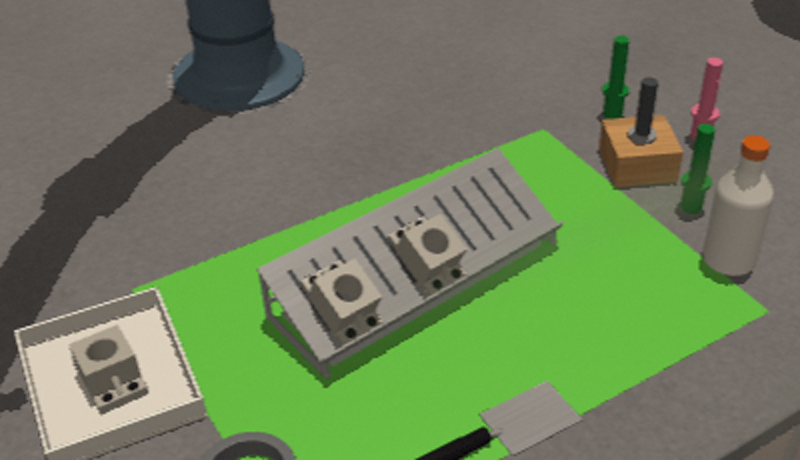

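View pics/end_top.png

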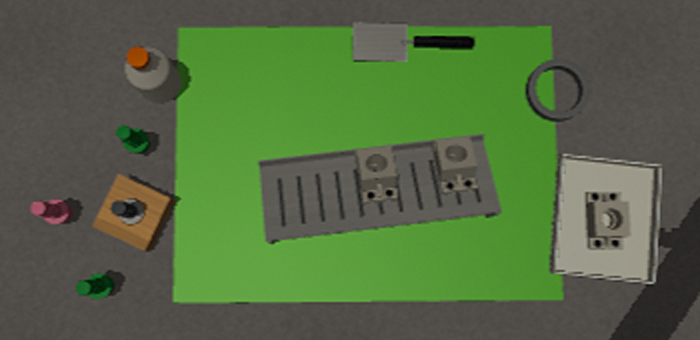

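The block is flat in the tray near its centre, with the wrist picture showing its bore at (140,120). The gauge is upright in its stand at its old pixels, and the other two blocks have not moved. Handing in.

```bash
python3 -c "
from cell import ctrl
print(ctrl.job_done()); print(ctrl.state()['time'])"
```

```text
the job is handed in; nothing more can be done
None
the job is handed in; nothing more can be done
```

The tight block was the one at the +y end of the rack. It now stands foot down in the white reject tray, and the job was handed in at about 23 s of the 72 s allowed. No verdict is reported.

- **Gauge test:** I tried the dark gauge from the wooden stand in the +y bore first, because a ledge seemed to show there. It stopped hard about 31 mm below the mouth, where 30 mm was expected for tight and 42 mm for home. The force along the bore rose to about 10 N with no further advance. The other two bores were not gauged, since the task was to try until one stopped short.
- **Gauge return:** I drew the gauge out along the bore and put it back upright in its stand. The final pictures show it where it started.
- **Block:** I lifted the block off the slope, turned it upright and lowered it onto the tray floor with about 7 N of contact before letting go. The centre came out within about 3 mm of the measured tray centre.
- **Last checks:** In the final pictures the other two blocks, the bottle, the scraper, the tape and the look-alikes have not visibly moved, and the robot is clear of everything.
- **Disagreement:** Wrist-camera estimates of how the gauge sat in the gripper differed by a few mm (1–5 mm sideways, up to 7 mm lengthways). I used middle values, and the gauge went into both the bore and the stand without side force.

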